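Change over the carving bench: hang the plaques, load the jig, open the dust port

ROBOT

A 6-joint arm with a two-finger parallel gripper is mounted at the origin on the work surface. World frame = base frame: x ahead of the robot, y to its left, z up, the work surface at z = 0. Lengths are in m, angles in rad, forces in N, time in s.
With the tool pointing down it reaches from about 0.325 to 0.775 m from the base axis. Payload 5.5 kg.
Tool frame: the origin (TCP) lies between the finger pads; the fingertips stand 11 mm ahead of it and the grasp point (between the pads) lies 8 mm behind it; z points along the fingers, y is the line along which they close (so a half turn about z gives the same grasp; the last joint's range is limited). The gripper opens to 88 mm and grips with 3 to 60 N. Pads are 20 mm wide; open, the fingers measure 115 mm over their backs; the gripper's body (75 mm by 178 mm) begins 61 mm behind the grasp point.
Start: joints at [1.044, 0.091, 1.231, -0, 1.82, -0.057], TCP at [0.272, 0.535, 0.234] pointing down, gripper open.
Joint ranges: [-2.87, 2.87], [-0.86, 2.18], [0.17, 2.46], [-1.51, 4.65], [0.06, 2.69], [-2.65, 2.65]. Speed limits (rad/s): [2.57, 2.57, 3.01, 3.14, 3.14, 3.14].

INTERFACE

Orientations are given as [roll, pitch, yaw] about the fixed x, y, z axes, in that order (R = Rz(yaw) Ry(pitch) Rx(roll)).
In Python, from bench import manip gives the robot as it stands.
- The arm moves only by the shell command python3 steer.py 'ROWS' [OPENING] [FORCE]. ROWS is a JSON list of rows, 1 to 8 of them, each written [[dx, dy, dz], [rx, ry, rz]]: dx, dy, dz in a scale on which 1.0 is 0.8 m, then a rotation vector rx, ry, rz in parts of the range, where 1.0 means pi rad; each row is the pose to reach, as a shift and turn from the pose commanded when the command began, along the tool's axes at that moment; what a row does not reach only later rows make up. A row lasts 1/12 s, in which the tool goes at most 0.0417 m and 0.125 rad, less where a joint would pass 70% of its speed; a pose out of reach is approached as far as the arm can. OPENING is the finger opening in m, set as the command begins (- or left out keeps the last). The fingers move at their own pace and stop on an object; FORCE is the grip in N (left out, the last holds). Time passes only in rows, so rows that do not move let the fingers close. It prints the time, the measured TCP pose, the force, the opening and the grip force at its end. No shift or turn number may pass 1 either way. Input that does not fit is refused with a message, and nothing moves.
- manip.get_obs(): the state, without advancing time (a new reading comes with each control period).
- manip.capture(name): name is "scene" or "top"; returns the picture (420x560x3 uint8, red, green, blue); there is no depth.
- manip.camera_info(name): a dict with "camera_matrix" (3x3 intrinsics, pixels), "view" (4x4, takes a point from world to camera coordinates). Camera axes: x right, y down, z forward; pixel columns grow to the right and rows downward; lengths in m; the calibration is good to about 2 mm. A picture is of the moment at which its call begins. camera_info takes no time and is no camera call.
- manip.sign_off(): hands the job in; it is judged then, once.
The state is a dict: "clock": time; "joints": joint angles; "dq": joint speeds; "joint_torque": joint torques, N m; "ee_pos": TCP position; "tool_rot": TCP orientation; "force": force on the tool from outside, world axes, zero at the start; "wrist_torque": the same for the moment, N m; "finger_gap": finger opening in m; "finger_force": force on a finger pad.
Only numpy, scipy, OpenCV 4.12 (cv2) and the standard library are available. Lean on these libraries where they do the work, as an engineer would, in place of code of your own. Each camera call takes 0.05 s, during which the arm holds its last target. There are 200 camera calls.

TASK

Hang every finished plaque from the rack by its opening on a hook of its own, and before letting go tug it gently down until its hook drops and locks (never pull an empty hook down), and lay every fresh blank flat in the jig recess that matches its outline. Only when all of that is done, slide the dust port's shutter from shut to its next stop, half open and no further. Leave the other things on the bench where they are.

Things in the scene. Friction and masses are not known exactly. Their poses are not given: they have to be found in the camera images.
- rack: Low plywood rack, 200 x 110 mm, fixed to the bench, with three slots side by side along its own x (at x = -65, 0, +65 mm), each 22 mm wide between slats that reach 50 mm above the bench. Finished plaques stand upright in the slots, undersides 10 mm above the bench. Origin: centre of its underside.
- plaque_a: Oak plaque standing in the rack (2 or 3 are present, all of one outline): 18 mm thick (own x), 90 wide (y), 180 high (z), 0.13 to 0.20 kg. Carved motif (ring of beads) low on its -x face. A through-opening 28 wide, 38 high has its top edge 50 mm below the plaque's top, 130 mm above the underside; by that edge it hangs. Origin: centre of the underside.
- plaque_b: Oak plaque standing in the rack (2 or 3 are present, all of one outline): 18 mm thick (own x), 90 wide (y), 180 high (z), 0.13 to 0.20 kg. Carved motif (disc) low on its -x face. A through-opening 28 wide, 38 high has its top edge 50 mm below the plaque's top, 130 mm above the underside; by that edge it hangs. Origin: centre of the underside.
- plaque_c: Oak plaque standing in the rack (2 or 3 are present, all of one outline): 18 mm thick (own x), 90 wide (y), 180 high (z), 0.13 to 0.20 kg. Carved motif (slanting bars) low on its -x face. A through-opening 28 wide, 38 high has its top edge 50 mm below the plaque's top, 130 mm above the underside; by that edge it hangs. Origin: centre of the underside.
- hook_bank: Steel base plate 90 x 300 x 12 mm fixed to the bench, with three square posts (24 mm, 145 mm high) in a row along its own y, 110 mm apart. From each post rises an 8 mm round stem (no higher than its hook) whose hook points to the bank's -x (towards the robot) and turns up at its tip. The plate reaches from 20 mm before to 70 mm behind the posts. Origin: under the middle post, on the bench.
- hook_a_seat (a point): Middle of the +y end hook's level 8 mm rod, on its axis; 190 mm above the bench when up, moves with the hook. 16 mm free either way along bank x, to the post face (+x) and the upturned tip (-x): room for one plaque. The tip's top is 18 mm above the rod axis. Hang: move to bank +x, tip through the opening, then down; the opening's top edge then lies 4 mm above this point.
- hook_b_seat (a point): Middle of the middle hook's level 8 mm rod, on its axis; 190 mm above the bench when up, moves with the hook. 16 mm free either way along bank x, to the post face (+x) and the upturned tip (-x): room for one plaque. The tip's top is 18 mm above the rod axis. Hang: move to bank +x, tip through the opening, then down; the opening's top edge then lies 4 mm above this point.
- hook_c_seat (a point): Middle of the -y end hook's level 8 mm rod, on its axis; 190 mm above the bench when up, moves with the hook. 16 mm free either way along bank x, to the post face (+x) and the upturned tip (-x): room for one plaque. The tip's top is 18 mm above the rod axis. Hang: move to bank +x, tip through the opening, then down; the opening's top edge then lies 4 mm above this point.
- hook_a (a joint): Drop of the +y end hook into its post, m: 0 = up (at the start), 0.018 = dead stop, locked from 0.008 on. It is held by friction: a plaque's weight does not move it; a downward pull of about 4 to 5 N more does, and it stays where it was pulled to.
- hook_b (a joint): Drop of the middle hook into its post, m: 0 = up (at the start), 0.018 = dead stop, locked from 0.008 on. It is held by friction: a plaque's weight does not move it; a downward pull of about 4 to 5 N more does, and it stays where it was pulled to.
- hook_c (a joint): Drop of the -y end hook into its post, m: 0 = up (at the start), 0.018 = dead stop, locked from 0.008 on. It is held by friction: a plaque's weight does not move it; a downward pull of about 4 to 5 N more does, and it stays where it was pulled to.
- jig_hole0 (a point): Centre of the round recess (70 mm across) at its mouth, in the carving jig: a plywood plate 130 x 260 x 22 mm fixed to the bench with three flat-bottomed recesses 12 mm deep in a row along its own y, each 6 mm larger than its blank. Mouths are 22 mm above the bench. Axes: the jig's.
- jig_hole1 (a point): Centre of the square recess (60 mm, sides along the jig's x and y), at the centre of the jig, at its mouth 22 mm above the bench, 12 mm deep, 85 mm along jig +y from the round one. Axes: the jig's.
- jig_hole2 (a point): Centre of the oblong recess (98 mm along the jig's x, 50 mm along its y), at its mouth, 22 mm above the bench, 12 mm deep, 88 mm along jig +y from the square one. Axes: the jig's.
- blank_round: Round limewood blank lying flat, 64 mm across, 30 mm thick. Origin: centre of the underside. Two or three of the blanks are present.
- blank_square: Square limewood blank lying flat, 54 x 54 mm, 30 mm thick. Origin: centre of the underside.
- blank_long: Oblong limewood blank lying flat, 92 mm (own x) by 44 mm (own y), 30 mm thick. Origin: centre of the underside.
- dust_gate: Dust-extraction port: low aluminium housing 104 mm (own x) by 180 mm (own y), fixed to the bench, 30 mm high with two edge rails up to 42 mm. Its round port (68 mm) is covered by a steel shutter plate that slides along the housing's +y. Origin: under the centre of the port, on the bench.
- shutter (a joint): How far the shutter has slid to the housing's +y, m: 0 = shut (start); sprung indexed stops at 0, 0.035 (half open) and 0.070 (fully open). Leaving a stop takes about 5 to 8 N; within about 6 mm of a stop the spring draws it in with a click.
- shutter_tab (a point): Top centre of the black upright tab on the shutter: 44 mm along the housing's x, 12 mm thick along y, rising 42 mm above the shutter plate; its top is 79 mm above the bench. Moves with the shutter; axes: the housing's.
- tape_roll: Roll of masking tape, 96 mm across, 36 high. Bystander.
- gouge: Carving gouge with a wooden handle, 190 mm long (own x), up to 28 mm thick, lying in front of the hooks. Origin: under its middle. Bystander.
- sanding_block: Cork sanding block 90 x 55 x 32 mm. Bystander.
- glue_bottle: Yellow glue bottle, 52 mm across, 150 high. Bystander.

How it is judged:
By the outcome, as a careful person would: the job done as asked, in the order asked, and still so for the second after the job is handed in, with the robot touching nothing.
Of plaque_a, plaque_b, plaque_c only 2 to 3 are there at a start; the rules pass over those that are not, and their reading is None.
Of blank_round, blank_square, blank_long only 2 to 3 are there at a start; the rules pass over those that are not, and their reading is None.
At some moment in a run one of blank_round, blank_square, blank_long may be knocked a few centimetres aside while the robot is not near it.
It also fails if it takes over 210 s, if anything falls off the work surface, if the arm or the gripper's body presses on something with over 40 N, if the wrist force passes 120 N, or if a joint passes its speed limit or range.

## Working session

There is one attempt and no reset: what is moved stays moved. The work goes in short steps, Python scripts to look and compute and a shell command to move; the robot and the scene stay as the last step left them, time stands still between calls to the robot, and variables do not carry over. Pictures are saved under pics/ and viewed, at most 14 in all, crops included, and the job is handed in when it is done.

```bash
ls; mkdir -p pics; python3 - <<'E'
from bench import manip
import cv2
for n in("scene","top"):
    im=manip.capture(n); cv2.imwrite(f"pics/{n}0.png",cv2.cvtColor(im,cv2.COLOR_RGB2BGR))
    c=manip.camera_info(n); print(n,c["camera_matrix"],c["view"])
o=manip.get_obs(); print(o)
E
```

```text
bench.py
pics
steer.py
scene [[407.28221875   0.         276.21555146]
 [  0.         407.28221875 204.60934384]
 [  0.           0.           1.        ]] [[-2.42568179e-02  9.99705641e-01  4.89010612e-04  5.47423605e-02]
 [ 8.60220880e-01  2.11215817e-02 -5.09483970e-01 -4.25858549e-01]
 [-5.09344327e-01 -1.19378027e-02 -8.60480009e-01  1.80716163e+00]
 [ 0.00000000e+00  0.00000000e+00  0.00000000e+00  1.00000000e+00]]
top [[513.21115839   0.         280.26297078]
 [  0.         513.21115839 218.26053636]
 [  0.           0.           1.        ]] [[-2.55077938e-02 -9.99674542e-01  4.04214870e-04 -1.17558563e-02]
 [-9.80720231e-01  2.49457840e-02 -1.93818305e-01  5.72533378e-01]
 [ 1.93745142e-01 -5.34029906e-03 -9.81037360e-01  1.44060897e+00]
 [ 0.00000000e+00  0.00000000e+00  0.00000000e+00  1.00000000e+00]]
{'clock': 0.1, 'joints': array([ 1.04428305e+00,  9.17542160e-02,  1.23175528e+00,  1.02120929e-05,
        1.81980727e+00, -5.67266628e-02]), 'dq': array([-2.79222276e-05, -1.76543908e-04, -2.11207191e-03, -1.00258276e-03,
        1.72517630e-05,  1.08844445e-03]), 'joint_torque': array([ 2.73574384e-03, -4.47857916e+01, -4.07570314e+01,  7.01099681e-02,
        2.83412595e-02, -9.54108464e-05]), 'ee_pos': array([0.27150471, 0.53477605, 0.23264327]), 'tool_rot': array([-3.13987187e+00, -1.07636535e-04,  2.67180846e+00]), 'force': array([-0.13346202,  0.56799856,  1.08641437]), 'wrist_torque': array([ 0.01109626, -0.04067168,  0.00810058]), 'finger_force': 0.0, 'finger_gap': 0.08755649308698805}
```

View pics/scene0.png

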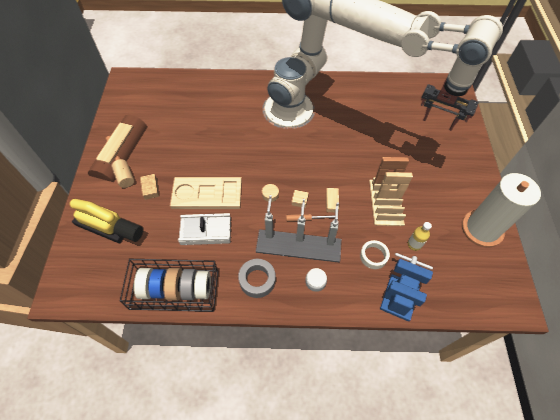

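View pics/top0.png

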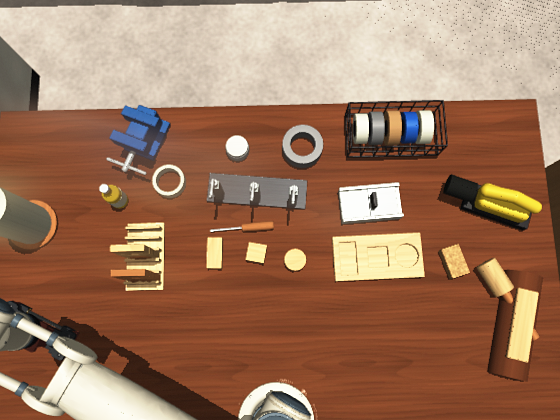

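The scene shows two plaques in the rack (a slot is empty), three blanks in front of the hooks, the jig and the gate on the robot's right. I'll enlarge next.

```bash
python3 - <<'E'
import cv2
t=cv2.imread("pics/top0.png"); s=cv2.imread("pics/scene0.png")
def c(im,x0,y0,x1,y1,f,n): cv2.imwrite(n,cv2.resize(im[y0:y1,x0:x1],None,fx=f,fy=f,interpolation=cv2.INTER_CUBIC))
c(t,100,150,300,300,4,"pics/t_l.png")   # 800x600
c(t,290,170,440,290,5,"pics/t_r.png")
c(s,160,165,300,270,5.6,"pics/s_l.png")
c(s,260,145,420,265,5,"pics/s_r.png")
E
```

```text
(no output)
```

View pics/t_l.png

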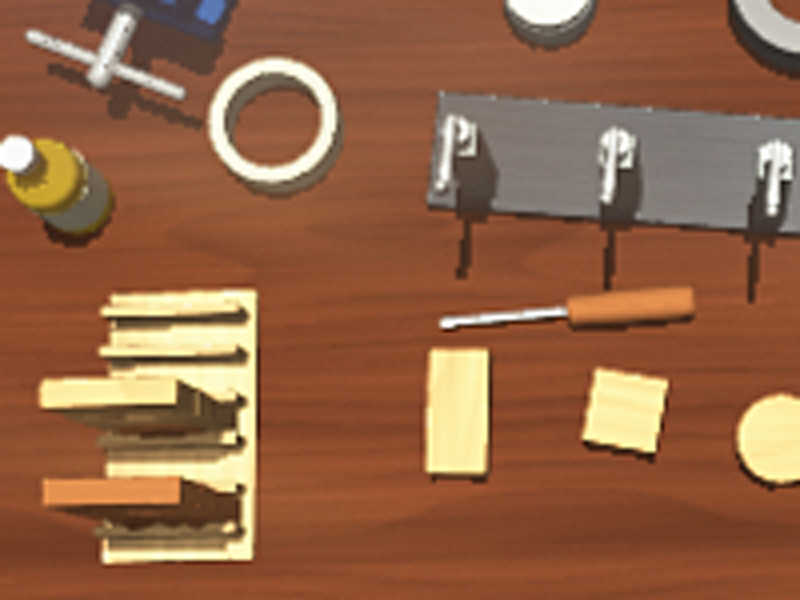

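View pics/t_r.png

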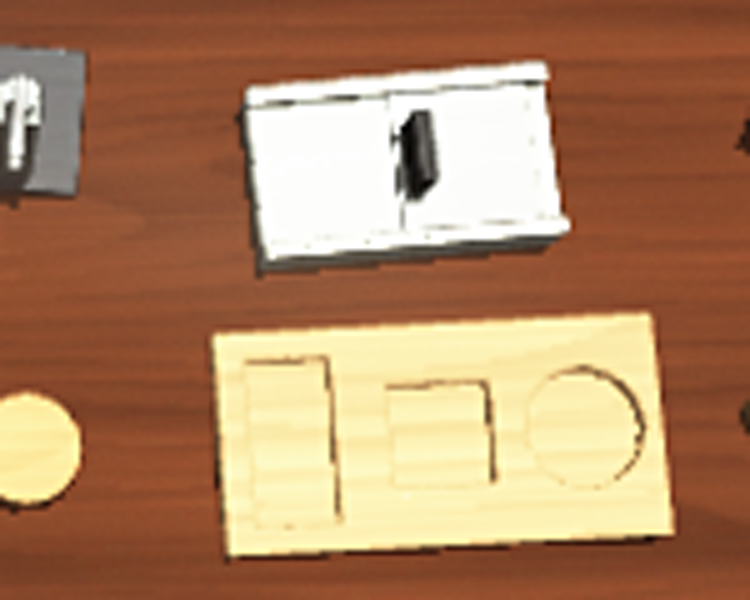

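View pics/s_l.png

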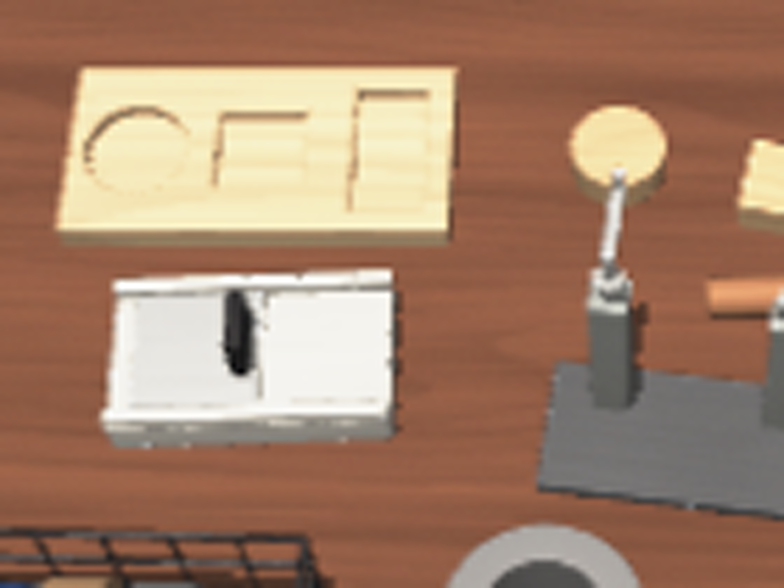

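View pics/s_r.png

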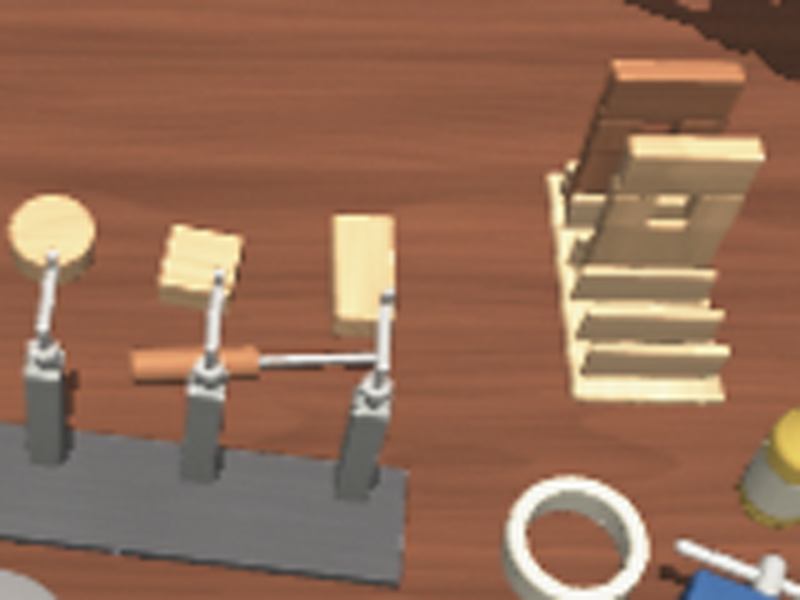

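The crops show: plaques in the near two slots (tops: tan (40-178,380-408), orange (43-180,480-505) in t_l), hook tips at t_l (443,188), (607,199), (774,212), and the shutter plate on the −y side with its free channel toward world +y. Now triangulating.

```bash
cat > geo.py <<'E'
import numpy as np
from bench import manip
C={n:(np.array(manip.camera_info(n)["camera_matrix"]),np.array(manip.camera_info(n)["view"])) for n in("scene","top")}
CR={"tl":("top",100,150,4),"tr":("top",290,170,5),"sl":("scene",160,165,5.6),"sr":("scene",260,145,5)}
def ray(n,u,v):
    K,V=C[n];R=V[:3,:3];d=R.T@np.linalg.solve(K,[u,v,1]);return -R.T@V[:3,3],d/np.linalg.norm(d)
def cr(k,u,v):
    n,x,y,f=CR[k];return ray(n,x+(u+.5)/f-.5,y+(v+.5)/f-.5)
def atz(r,z): o,d=r;return (o+d*(z-o[2])/d[2])[:2]
def tri(*rs):
    A=sum(np.eye(3)-np.outer(d,d) for o,d in rs);b=sum((np.eye(3)-np.outer(d,d))@o for o,d in rs);return np.linalg.solve(A,b)
def show(name,t,s,z):
    a,b=cr(*t),cr(*s);print(name,"tri",tri(a,b).round(4),"z%.3f"%z,atz(a,z).round(4),atz(b,z).round(4))
E
python3 - <<'E'
from geo import *
show("tan back L",("tl",40,384),("sr",633,138),.19) 
show("tan back L2",("tl",38,384),("sr",763,160),.19)
P=lambda n,u,v,z:print(n,atz(cr(*((n,u,v))),z).round(4))
print("tan top face, top view");[P("tl",*p,.19) for p in((40,382),(174,379),(180,404),(42,409))]
print("scene (y-,far) ");[P("sr",*p,.19) for p in((633,138),(761,140),(764,160),(632,158))]
print("orange");[P("tl",*p,.19) for p in((43,481),(181,478),(181,503),(44,507))]
[P("sr",*p,.19) for p in((613,61),(742,64),(744,83),(612,80))]
print("tan tri corners", tri(cr("tl",40,382),cr("sr",764,160)),tri(cr("tl",180,404),cr("sr",633,138)))
print("or tri corners", tri(cr("tl",43,481),cr("sr",744,83)),tri(cr("tl",181,503),cr("sr",613,61)))
print("rack");[P("tl",*p,.0) for p in((104,563),(253,560),(257,290))]
for n,t,s in(("a",(443,190),(388,296)),("b",(607,200),(219,277)),("c",(774,212),(52,257))): show("tip "+n,("tl",*t),("sr",*s),.206)
for n,t,s in(("a",(455,124),(380,366)),("b",(616,134),(210,350)),("c",(772,152),(44,325))): show("rod root "+n,("tl",*t),("sr",*s),.190)
print("plate");[P("tl",*p,.012) for p in((440,93),(428,207))];[P("tr",*p,.012) for p in((86,52),(77,195))]
[P("sr",*p,.012) for p in((408,470),(400,582))];[P("sl",*p,.012) for p in((557,362),(540,487))]
show("round",("tr",29,449),("sl",619,146),.03)
print("square");[P("tl",*p,.03) for p in((596,368),(668,377),(658,454),(584,440))]
[P("sr",*p,.03) for p in((174,225),(243,236),(232,305-14),(161,292))]
print("long");[P("tl",*p,.03) for p in((430,348),(489,348),(488,472),(427,472))]
[P("sr",*p,.03) for p in((333,215),(394,216),(395,323),(335,320))]
print("jig");[P("tr",*p,.022) for p in((213,334),(652,313),(673,533),(228,554))]
[P("sl",*p,.022) for p in((82,68),(457,68),(449,232),(57,230))]
show("hole round",("tr",584,427),("sl",138,150),.022)
print("square hole");[P("tr",*p,.022) for p in((386,387),(489,380),(494,481),(391,485))]
print("long hole");[P("tr",*p,.022) for p in((246,362),(327,356),(342,522),(255,528))]
print("tab top");[P("tr",*p,.079) for p in((414,112),(428,110),(437,194),(421,200))];[P("sl",*p,.079) for p in((226,292),(244,292),(248,372),(232,372))]
print("gate rails z.042");[P("tr",*p,.042) for p in((246,90),(548,64),(569,224),(262,248))];[P("sl",*p,.042) for p in((115,283),(392,271),(395,403),(105,412))]
E
```

```text
tan back L tri [0.4787 0.3705 0.2167] z0.190 [0.4838 0.4235] [0.4698 0.3348]
tan back L2 tri [0.4841 0.4241 0.1876] z0.190 [0.4839 0.4249] [0.486  0.4215]
tan top face, top view
tl [0.4852 0.4236]
tl [0.4849 0.3358]
tl [0.4683 0.3315]
tl [0.4673 0.4216]
scene (y-,far) 
sr [0.4698 0.3348]
sr [0.4693 0.4226]
sr [0.486  0.4222]
sr [0.4866 0.3322]
orange
tl [0.4202 0.4191]
tl [0.4198 0.3296]
tl [0.4036 0.3292]
tl [0.4033 0.4178]
sr [0.4038 0.3282]
sr [0.4042 0.4187]
sr [0.4209 0.4178]
sr [0.4205 0.3257]
tan tri corners [0.48524761 0.42325604 0.18905327] [0.46871563 0.33367137 0.18814242]
or tri corners [0.42018156 0.41871697 0.18925443] [0.40360127 0.32876544 0.18977819]
rack
tl [0.3783 0.4342]
tl [0.3777 0.3246]
tl [0.5802 0.3254]
tip a tri [0.6058 0.1584 0.1987] z0.206 [0.604  0.1575] [0.6102 0.1572]
tip b tri [0.5956 0.049  0.2012] z0.206 [0.5944 0.0494] [0.5985 0.0481]
tip c tri [ 0.5842 -0.0608  0.2033] z0.206 [ 0.5835 -0.0605] [ 0.5858 -0.061 ]
rod root a tri [0.6532 0.1517 0.1902] z0.190 [0.6533 0.1516] [0.6531 0.1519]
rod root b tri [0.6437 0.0432 0.1894] z0.190 [0.6436 0.0435] [
[... 762 characters left out ...]
5]
sl [ 0.3857 -0.1825]
sl [ 0.5186 -0.1788]
sl [ 0.5235 -0.4412]
hole round tri [ 0.4592 -0.3952  0.0223] z0.022 [ 0.4592 -0.3947] [ 0.4589 -0.3959]
square hole
tr [ 0.4858 -0.2796]
tr [ 0.4885 -0.3407]
tr [ 0.4288 -0.3397]
tr [ 0.4279 -0.2792]
long hole
tr [ 0.5028 -0.1977]
tr [ 0.5052 -0.2458]
tr [ 0.4071 -0.2493]
tr [ 0.4049 -0.1983]
tab top
tr [ 0.6383 -0.2953]
tr [ 0.6393 -0.3035]
tr [ 0.5894 -0.3056]
tr [ 0.5861 -0.2962]
sl [ 0.5992 -0.3096]
sl [ 0.5989 -0.2982]
sl [ 0.6551 -0.2892]
sl [ 0.6554 -0.2991]
gate rails z.042
tr [ 0.6635 -0.2031]
tr [ 0.6749 -0.3842]
tr [ 0.5772 -0.3897]
tr [ 0.5674 -0.208 ]
sl [ 0.5741 -0.3909]
sl [ 0.5607 -0.2116]
sl [ 0.6561 -0.2018]
sl [ 0.6669 -0.3838]
```

```bash
cat > go.py <<'E'
# python3 go.py x y z yaw -> shift and turn in tool axes from the measured pose (tool pointing down)
import sys,numpy as np
from scipy.spatial.transform import Rotation as R
from bench import manip
o=manip.get_obs(); r=R.from_euler("xyz",o["tool_rot"])
a=list(map(float,sys.argv[1:])); 
print("at",o["ee_pos"].round(4),o["tool_rot"].round(3),"F",o["force"].round(1),"j6",o["joints"][5].round(2))
for i in range(0,len(a),4):
    x,y,z,w=a[i:i+4]; t=R.from_euler("xyz",[np.pi,0,w])
    print("d",r.inv().apply(np.array([x,y,z])-o["ee_pos"]).round(4),"rot",(r.inv()*t).as_rotvec().round(4))
E
python3 go.py .412 .374 .234 1.5708
```

```text
at [0.2715 0.5348 0.2326] [-3.14  -0.     2.672] F [-0.1  0.6  1.1] j6 -0.06
d [-0.1981 -0.0798 -0.0012] rot [-1.600e-03  9.000e-04  1.101e+00]
```

Careful with the scale: shifts go in shares of 0.8 m and turns go in shares of pi rad. That gives: -0.198 m / 0.8 = -0.2475, -0.18 m / 0.8 = -0.225, 0.97 rad / 3.1416 = 0.3088.

```bash
python3 steer.py '[[[-0.0375, -0.0125, -0.025], [0, 0, 0.0382]], [[-0.075, -0.025, -0.025], [0, 0, 0.0764]], [[-0.1125, -0.0438, -0.025], [0, 0, 0.1178]], [[-0.15, -0.06, -0.025], [0, 0, 0.156]], [[-0.1875, -0.075, -0.025], [0, 0, 0.1942]], [[-0.225, -0.0875, -0.025], [0, 0, 0.2324]], [[-0.2475, -0.1, -0.025], [0, 0, 0.2706]], [[-0.2475, -0.1, -0.025], [0, 0, 0.3088]]]' 0.045
python3 steer.py '[[[0, 0, 0], [0, 0, 0.0382]], [[0, 0, 0], [0, 0, 0.0417]], [[0, 0, 0], [0, 0, 0.0417]], [[0, 0, 0], [0, 0, 0.0417]]]'
python3 go.py .412 .374 .171 1.5708
```

```text
clock: 0.77
ee_pos: [0.4142, 0.3708, 0.2531]
tool_rot: [-3.141, 0.002, 1.691]
force: [-0.7, -0.2, 0.2]
finger_gap: 0.0454
finger_force: 0.0
clock: 1.1
ee_pos: [0.4118, 0.3742, 0.2533]
tool_rot: [-3.141, 0.0, 1.575]
force: [-0.3, 0.3, -0.0]
finger_gap: 0.0443
finger_force: 0.0
at [0.4118 0.3742 0.2533] [-3.141  0.     1.575] F [-0.3  0.3 -0. ] j6 0.67
d [-0.0001  0.0003  0.0823] rot [-0.0004  0.0003  0.0038]
```

Converted, 0.082 m / 0.8 = 0.1025, 0.075 m / 0.8 = 0.0938, 0.003 rad / 3.1416 = 0.001.

```bash
python3 steer.py '[[[0, 0, 0.0375], [0, 0, 0]], [[0, 0, 0.075], [0, 0, 0]], [[0, 0, 0.0938], [0, 0, 0]], [[0, 0, 0.1025], [0, 0, 0.001]], [[0, 0, 0.1025], [0, 0, 0.001]], [[0, 0, 0.1025], [0, 0, 0.001]]]'
python3 steer.py '[[[0, 0, 0], [0, 0, 0]], [[0, 0, 0], [0, 0, 0]], [[0, 0, 0], [0, 0, 0]], [[0, 0, 0], [0, 0, 0]], [[0, 0, 0], [0, 0, 0]], [[0, 0, 0], [0, 0, 0]]]' 0.0 30
python3 steer.py '[[[0, 0, -0.0125], [0, 0, 0]], [[0, 0, -0.0375], [0, 0, 0]], [[0, 0, -0.0688], [0, 0, 0]], [[0, 0, -0.1], [0, 0, 0]], [[0, 0, -0.1], [0, 0, 0]], [[0, 0, -0.1], [0, 0, 0]]]'
python3 go.py .525 -.054 .249 1.4708 .6049 -.0622 .249 1.4708
```

```text
clock: 1.6
ee_pos: [0.4119, 0.3743, 0.1724]
tool_rot: [3.141, -0.0, 1.569]
force: [0.6, 0.7, 0.2]
finger_gap: 0.0447
finger_force: 0.0
clock: 2.1
ee_pos: [0.412, 0.3742, 0.1724]
tool_rot: [3.141, -0.001, 1.568]
force: [-1.3, -0.8, 2.9]
finger_gap: 0.0178
finger_force: 30.0
clock: 2.6
ee_pos: [0.4125, 0.3744, 0.2535]
tool_rot: [3.139, -0.002, 1.568]
force: [0.5, -0.0, -1.4]
finger_gap: 0.0173
finger_force: 30.0
at [0.4125 0.3744 0.2535] [ 3.139e+00 -2.000e-03  1.568e+00] F [ 0.5 -0.  -1.4] j6 0.68
d [-0.4281  0.1138  0.0039] rot [ 0.0027 -0.0023  0.0969]
d [-0.436   0.1937  0.0041] rot [ 0.0027 -0.0023  0.0969]
```

Converted, -0.31 m / 0.8 = -0.3875, -0.19 m / 0.8 = -0.2375, 0.08 rad / 3.1416 = 0.0255.

```bash
python3 steer.py '[[[-0.0375, 0, 0], [0, 0, 0]], [[-0.0875, 0, 0], [0, 0, 0]], [[-0.1375, 0.0125, 0], [0, 0, 0.0032]], [[-0.1875, 0.025, 0], [0, 0, 0.0064]], [[-0.2375, 0.0375, 0], [0, 0, 0.0127]], [[-0.2875, 0.0625, 0], [0, 0, 0.0159]], [[-0.3375, 0.075, 0], [0, 0, 0.0223]], [[-0.3875, 0.1, 0], [0, 0, 0.0255]]]'
python3 steer.py '[[[-0.05, 0.01, 0.0038], [0, 0, 0.0032]], [[-0.1, 0.0188, 0.0063], [0, 0, 0.0054]], [[-0.1313, 0.0288, 0.0063], [0, 0, 0.0054]], [[-0.1475, 0.0375, 0.0063], [0, 0, 0.0054]], [[-0.1475, 0.0375, 0.0063], [0, 0, 0.0054]], [[-0.1475, 0.0375, 0.0063], [0, 0, 0.0054]], [[-0.1475, 0.0375, 0.0063], [0, 0, 0.0054]]]'
python3 go.py .525 -.054 .248 1.4708 .6049 -.0622 .248 1.4708
```

```text
clock: 3.27
ee_pos: [0.4878, 0.0666, 0.2499]
tool_rot: [-3.139, 0.0, 1.487]
force: [1.2, -0.1, -0.6]
finger_gap: 0.0176
finger_force: 30.0
clock: 3.85
ee_pos: [0.5085, -0.0501, 0.2459]
tool_rot: [-3.14, -0.001, 1.472]
force: [0.6, 0.1, -1.7]
finger_gap: 0.018
finger_force: 30.0
at [ 0.5085 -0.0501  0.2459] [-3.140e+00 -1.000e-03  1.472e+00] F [ 0.6  0.1 -1.7] j6 -0.07
d [-0.0022  0.0168 -0.0021] rot [-0.0013 -0.0008  0.0011]
d [-0.0025  0.0971 -0.0022] rot [-0.0013 -0.0008  0.0011]
```

Converted, 0.097 m / 0.8 = 0.1213, 0.085 m / 0.8 = 0.1063.

```bash
python3 steer.py '[[[-0.0031, 0.0125, -0.0031], [0, 0, 0]], [[-0.0031, 0.0313, -0.0031], [0, 0, 0]], [[-0.0031, 0.0563, -0.0031], [0, 0, 0]], [[-0.0031, 0.0813, -0.0031], [0, 0, 0]], [[-0.0031, 0.1063, -0.0031], [0, 0, 0]], [[-0.0031, 0.1213, -0.0031], [0, 0, 0]], [[-0.0031, 0.1213, -0.0031], [0, 0, 0]], [[-0.0031, 0.1213, -0.0031], [0, 0, 0]]]'
python3 go.py .6049 -.0622 .226 1.4708
python3 - <<'E'
import cv2
from bench import manip
a=manip.capture("top")[150:270,190:350];b=manip.capture("scene")[150:270,210:370]
cv2.imwrite("pics/h1.png",cv2.resize(cv2.cvtColor(cv2.vconcat([a,b]),cv2.COLOR_RGB2BGR),None,fx=2.5,fy=2.5,interpolation=cv2.INTER_CUBIC))
E
```

```text
clock: 4.52
ee_pos: [0.605, -0.0618, 0.2485]
tool_rot: [-3.14, -0.0, 1.473]
force: [-0.5, -0.5, -0.2]
finger_gap: 0.0181
finger_force: 30.0
at [ 0.605  -0.0618  0.2485] [-3.14  -0.     1.473] F [-0.5 -0.5 -0.2] j6 -0.06
d [-0.0005  0.      0.0225] rot [-0.0014 -0.0003  0.0023]
```

View pics/h1.png

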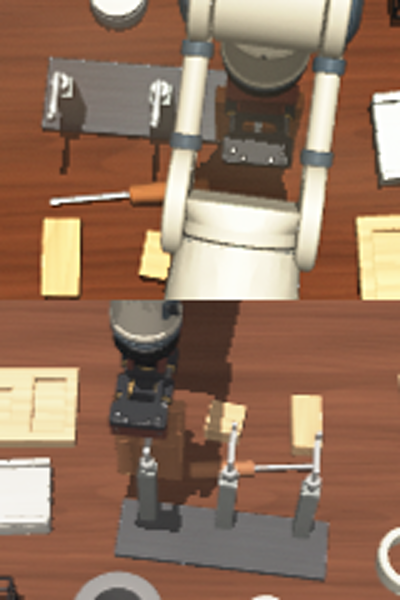

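Converted, 0.02 m / 0.8 = 0.025, 0.014 m / 0.8 = 0.0175.

```bash
python3 steer.py '[[[0, 0, 0.0088], [0, 0, 0]], [[0, 0, 0.0175], [0, 0, 0]], [[0, 0, 0.025], [0, 0, 0]], [[0, 0, 0.025], [0, 0, 0]], [[0, 0, 0.025], [0, 0, 0]]]'
python3 steer.py '[[[0, 0, 0.0025], [0, 0, 0]], [[0, 0, 0.005], [0, 0, 0]], [[0, 0, 0.0075], [0, 0, 0]], [[0, 0, 0.01], [0, 0, 0]], [[0, 0, 0.01], [0, 0, 0]]]'
python3 steer.py '[[[0, 0, 0.0025], [0, 0, 0]], [[0, 0, 0.005], [0, 0, 0]], [[0, 0, 0.0075], [0, 0, 0]], [[0, 0, 0.01], [0, 0, 0]], [[0, 0, 0.01], [0, 0, 0]], [[0, 0, 0.01], [0, 0, 0]]]'
```

```text
clock: 5.03
ee_pos: [0.6045, -0.0635, 0.2282]
tool_rot: [-3.14, -0.0, 1.471]
force: [0.7, -0.2, -0.8]
finger_gap: 0.0179
finger_force: 30.0
clock: 5.45
ee_pos: [0.6051, -0.0635, 0.2221]
tool_rot: [3.14, 0.0, 1.471]
force: [-1.6, -1.0, 4.5]
finger_gap: 0.0177
finger_force: 30.0
clock: 5.95
ee_pos: [0.6052, -0.0635, 0.2136]
tool_rot: [3.141, 0.0, 1.471]
force: [-1.7, 0.3, 3.7]
finger_gap: 0.0177
finger_force: 30.0
```

Converted, 0.002 m / 0.8 = 0.0025, 0.001 m / 0.8 = 0.0013.

```bash
python3 steer.py '[[[0, 0, 0.0013], [0, 0, 0]], [[0, 0, 0.0025], [0, 0, 0]], [[0, 0, 0.0025], [0, 0, 0]], [[0, 0, 0.0025], [0, 0, 0]]]'
python3 steer.py '[[[0, 0, 0], [0, 0, 0]], [[0, 0, 0], [0, 0, 0]], [[0, 0, 0], [0, 0, 0]], [[0, 0, 0], [0, 0, 0]]]' 0.04
python3 steer.py '[[[0, 0, -0.025], [0, 0, 0]], [[0, 0, -0.0625], [0, 0, 0]], [[0, 0, -0.1], [0, 0, 0]], [[0, -0.0375, -0.1], [0, 0, 0]], [[0, -0.0875, -0.1], [0, 0, 0]], [[0, -0.1375, -0.1], [0, 0, 0]], [[0, -0.1375, -0.1], [0, 0, 0]], [[0, -0.1375, -0.1], [0, 0, 0]]]'
python3 go.py .477 .378 .25 1.5708
python3 - <<'E'
import cv2
from bench import manip
a=manip.capture("top")[150:270,190:350];b=manip.capture("scene")[150:270,210:370]
cv2.imwrite("pics/h2.png",cv2.resize(cv2.cvtColor(cv2.vconcat([a,b]),cv2.COLOR_RGB2BGR),None,fx=2.5,fy=2.5,interpolation=cv2.INTER_CUBIC))
E
```

```text
clock: 6.28
ee_pos: [0.6051, -0.0635, 0.2112]
tool_rot: [3.141, 0.0, 1.471]
force: [-0.9, -0.0, 3.9]
finger_gap: 0.0179
finger_force: 30.0
clock: 6.62
ee_pos: [0.6048, -0.0634, 0.2103]
tool_rot: [-3.14, -0.0, 1.471]
force: [-0.1, 0.5, 0.0]
finger_gap: 0.039
finger_force: 0.0
clock: 7.28
ee_pos: [0.4943, -0.0522, 0.2918]
tool_rot: [3.14, 0.0, 1.471]
force: [-0.2, -0.1, -0.2]
finger_gap: 0.0402
finger_force: 0.0
at [ 0.4943 -0.0522  0.2918] [3.14  0.    1.471] F [-0.2 -0.1 -0.2] j6 -0.07
d [ 0.4263 -0.0602  0.0416] rot [ 0.0018  0.0002 -0.1   ]
```

View pics/h2.png

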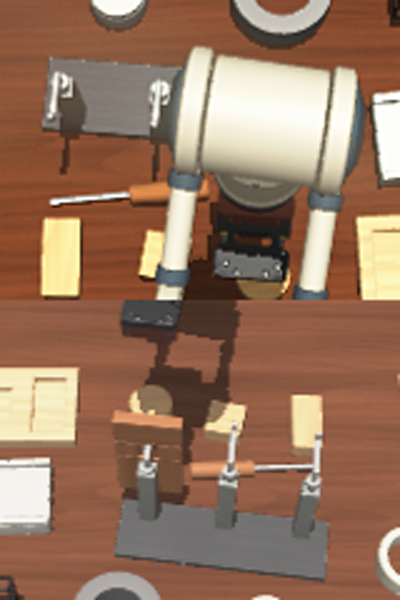

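The orange plaque hangs on hook c (scene panel, ~(150,440)). Now the tan one.

Converted, 0.31 m / 0.8 = 0.3875, 0.27 m / 0.8 = 0.3375, -0.1 rad / 3.1416 = -0.0318.

```bash
python3 steer.py '[[[0.0375, 0, 0], [0, 0, 0]], [[0.0875, -0.0125, 0], [0, 0, 0]], [[0.1375, -0.025, 0], [0, 0, -0.0064]], [[0.1875, -0.0375, 0], [0, 0, -0.0127]], [[0.2375, -0.05, 0], [0, 0, -0.0191]], [[0.2875, -0.0625, 0], [0, 0, -0.0255]], [[0.3375, -0.075, 0], [0, 0, -0.0318]], [[0.3875, -0.075, 0], [0, 0, -0.0318]]]'
python3 steer.py '[[[0.05, 0, 0.0125], [0, 0, 0]], [[0.1, 0, 0.0313], [0, 0, 0]], [[0.1375, 0, 0.05], [0, 0, 0]], [[0.145, 0, 0.05], [0, 0, 0]], [[0.145, 0, 0.05], [0, 0, 0]], [[0.145, 0, 0.05], [0, 0, 0]], [[0.145, 0, 0.05], [0, 0, 0]]]'
python3 go.py .477 .378 .1715 1.5708
```

```text
clock: 8.05
ee_pos: [0.4667, 0.2649, 0.2913]
tool_rot: [3.142, -0.0, 1.573]
force: [0.9, -0.4, 0.6]
finger_gap: 0.0403
finger_force: 0.0
clock: 8.63
ee_pos: [0.4678, 0.3771, 0.2522]
tool_rot: [3.14, -0.0, 1.569]
force: [-0.1, -0.7, 0.2]
finger_gap: 0.0397
finger_force: 0.0
at [0.4678 0.3771 0.2522] [ 3.14  -0.     1.569] F [-0.1 -0.7  0.2] j6 0.62
d [0.0008 0.0091 0.0807] rot [ 0.0013 -0.0003 -0.0013]
```

Converted, 0.08 m / 0.8 = 0.1, 0.07 m / 0.8 = 0.0875.

```bash
python3 steer.py '[[[0.0013, 0.0113, 0.025], [0, 0, 0]], [[0.0013, 0.0113, 0.0625], [0, 0, 0]], [[0.0013, 0.0113, 0.0875], [0, 0, 0]], [[0.0013, 0.0113, 0.1], [0, 0, 0]], [[0.0013, 0.0113, 0.1], [0, 0, 0]], [[0.0013, 0.0113, 0.1], [0, 0, 0]]]'
python3 steer.py '[[[0, 0, 0], [0, 0, 0]], [[0, 0, 0], [0, 0, 0]], [[0, 0, 0], [0, 0, 0]], [[0, 0, 0], [0, 0, 0]], [[0, 0, 0], [0, 0, 0]], [[0, 0, 0], [0, 0, 0]]]' 0.0 30
python3 steer.py '[[[0, 0, -0.0125], [0, 0, 0]], [[0, 0, -0.0375], [0, 0, 0]], [[0, 0, -0.0688], [0, 0, 0]], [[0, 0, -0.0963], [0, 0, 0]], [[0, 0, -0.0963], [0, 0, 0]], [[0, 0, -0.0963], [0, 0, 0]]]'
python3 go.py .54 .1656 .249 1.4708
```

```text
clock: 9.13
ee_pos: [0.4763, 0.3782, 0.1725]
tool_rot: [3.141, -0.001, 1.57]
force: [0.3, 0.9, -0.4]
finger_gap: 0.04
finger_force: 0.0
clock: 9.63
ee_pos: [0.4761, 0.3793, 0.1725]
tool_rot: [3.14, -0.001, 1.571]
force: [-0.9, -0.3, 5.4]
finger_gap: 0.0176
finger_force: 30.0
clock: 10.13
ee_pos: [0.4762, 0.3793, 0.2492]
tool_rot: [3.14, -0.001, 1.571]
force: [-0.2, -0.2, -1.8]
finger_gap: 0.0182
finger_force: 30.0
at [0.4762 0.3793 0.2492] [ 3.140e+00 -1.000e-03  1.571e+00] F [-0.2 -0.2 -1.8] j6 0.62
d [-0.2137  0.0638  0.    ] rot [ 0.0018 -0.0015  0.1001]
```

Converted, -0.214 m / 0.8 = -0.2675, -0.19 m / 0.8 = -0.2375, 0.1 rad / 3.1416 = 0.0318.

```bash
python3 steer.py '[[[-0.0375, 0, 0], [0, 0, 0]], [[-0.0875, 0.0125, 0], [0, 0, 0.0064]], [[-0.1375, 0.025, 0], [0, 0, 0.0159]], [[-0.1875, 0.05, 0], [0, 0, 0.0255]], [[-0.2375, 0.0688, 0], [0, 0, 0.0318]], [[-0.2675, 0.0788, 0], [0, 0, 0.0318]], [[-0.2675, 0.0788, 0], [0, 0, 0.0318]], [[-0.2675, 0.0788, 0], [0, 0, 0.0318]]]'
python3 steer.py '[[[0, 0, 0], [0, 0, 0]], [[0, 0, 0], [0, 0, 0]]]'
python3 go.py .6269 .1568 .249 1.4708
```

```text
clock: 10.8
ee_pos: [0.5386, 0.1634, 0.2455]
tool_rot: [-3.138, 0.001, 1.468]
force: [-0.6, 0.2, -0.7]
finger_gap: 0.018
finger_force: 30.0
clock: 10.97
ee_pos: [0.5382, 0.1661, 0.247]
tool_rot: [-3.14, 0.0, 1.472]
force: [-0.7, 0.8, -1.1]
finger_gap: 0.0179
finger_force: 30.0
at [0.5382 0.1661 0.247 ] [-3.14   0.     1.472] F [-0.7  0.8 -1.1] j6 0.34
d [-0.0005  0.0892 -0.0022] rot [-0.0018  0.0002  0.0015]
```

Converted, 0.089 m / 0.8 = 0.1113, 0.08 m / 0.8 = 0.1.

```bash
python3 steer.py '[[[0, 0.0125, -0.0025], [0, 0, 0]], [[0, 0.0313, -0.0025], [0, 0, 0]], [[0, 0.0563, -0.0025], [0, 0, 0]], [[0, 0.0813, -0.0025], [0, 0, 0]], [[0, 0.1, -0.0025], [0, 0, 0]], [[0, 0.1113, -0.0025], [0, 0, 0]], [[0, 0.1113, -0.0025], [0, 0, 0]], [[0, 0.1113, -0.0025], [0, 0, 0]]]'
python3 steer.py '[[[0, 0, 0.0088], [0, 0, 0]], [[0, 0, 0.0175], [0, 0, 0]], [[0, 0, 0.025], [0, 0, 0]], [[0, 0, 0.025], [0, 0, 0]], [[0, 0, 0.025], [0, 0, 0]]]'
python3 go.py .6269 .1568 .227 1.4708
```

```text
clock: 11.63
ee_pos: [0.627, 0.1574, 0.2493]
tool_rot: [-3.14, 0.0, 1.473]
force: [1.2, 0.6, -1.8]
finger_gap: 0.0178
finger_force: 30.0
clock: 12.05
ee_pos: [0.6267, 0.1561, 0.2292]
tool_rot: [-3.14, 0.0, 1.471]
force: [0.1, -0.1, -1.3]
finger_gap: 0.0177
finger_force: 30.0
at [0.6267 0.1561 0.2292] [-3.14   0.     1.471] F [ 0.1 -0.1 -1.3] j6 0.29
d [0.0007 0.0001 0.0022] rot [-0.0015  0.0004  0.0002]
```

Converted, 0.01 m / 0.8 = 0.0125, 0.008 m / 0.8 = 0.01.

```bash
python3 steer.py '[[[0, 0, 0.0025], [0, 0, 0]], [[0, 0, 0.005], [0, 0, 0]], [[0, 0, 0.0075], [0, 0, 0]], [[0, 0, 0.01], [0, 0, 0]], [[0, 0, 0.0125], [0, 0, 0]], [[0, 0, 0.0125], [0, 0, 0]]]'
python3 steer.py '[[[0, 0, 0.0025], [0, 0, 0]], [[0, 0, 0.005], [0, 0, 0]], [[0, 0, 0.0075], [0, 0, 0]], [[0, 0, 0.01], [0, 0, 0]], [[0, 0, 0.01], [0, 0, 0]], [[0, 0, 0.01], [0, 0, 0]]]'
python3 steer.py '[[[0, 0, 0], [0, 0, 0]], [[0, 0, 0], [0, 0, 0]], [[0, 0, 0], [0, 0, 0]], [[0, 0, 0], [0, 0, 0]]]' 0.04
python3 steer.py '[[[0, 0, -0.025], [0, 0, 0]], [[0, 0, -0.0625], [0, 0, 0]], [[0, 0, -0.1], [0, 0, 0]], [[0, -0.0375, -0.1], [0, 0, 0]], [[0, -0.0875, -0.1], [0, 0, 0]], [[0, -0.1375, -0.1], [0, 0, 0]], [[0, -0.1875, -0.1], [0, 0, 0]], [[0, -0.2375, -0.1], [0, 0, 0]]]'
python3 steer.py '[[[0, -0.05, 0], [0, 0, 0]], [[0, -0.1, 0], [0, 0, 0]], [[0, -0.1, 0], [0, 0, 0]]]'
python3 - <<'E'
import cv2
from bench import manip
a=manip.capture("top");b=manip.capture("scene")
for n,i in(("top1",a),("scene1",b)):cv2.imwrite(f"pics/{n}.png",cv2.cvtColor(i,cv2.COLOR_RGB2BGR))
v=cv2.vconcat([a[150:290,200:440],b[150:290,160:400]])
cv2.imwrite("pics/h3.png",cv2.resize(cv2.cvtColor(v,cv2.COLOR_RGB2BGR),None,fx=2.14,fy=2.14,interpolation=cv2.INTER_CUBIC))
E
python3 go.py .6 0 .3 1.47
```

```text
clock: 12.55
ee_pos: [0.6275, 0.1561, 0.2211]
tool_rot: [3.14, -0.0, 1.471]
force: [-0.9, -0.2, 4.0]
finger_gap: 0.0178
finger_force: 30.0
clock: 13.05
ee_pos: [0.6275, 0.1561, 0.2127]
tool_rot: [3.141, -0.0, 1.471]
force: [-0.5, -0.0, 3.7]
finger_gap: 0.0177
finger_force: 30.0
clock: 13.38
ee_pos: [0.6273, 0.1561, 0.2114]
tool_rot: [-3.141, 0.0, 1.471]
force: [-0.1, 0.2, 0.5]
finger_gap: 0.0391
finger_force: 0.0
clock: 14.05
ee_pos: [0.4366, 0.175, 0.2916]
tool_rot: [-3.141, 0.0, 1.47]
force: [-0.0, 0.5, 0.3]
finger_gap: 0.0399
finger_force: 0.0
clock: 14.3
ee_pos: [0.3539, 0.1835, 0.2939]
tool_rot: [3.14, -0.002, 1.474]
force: [-0.3, -0.3, -0.2]
finger_gap: 0.0399
finger_force: 0.0
at [0.3579 0.1833 0.293 ] [ 3.139e+00 -1.000e-03  1.472e+00] F [ 0.  -0.3 -0.7] j6 0.49
d [-0.1586  0.259  -0.0065] rot [ 0.0027 -0.0013  0.0023]
```

View pics/h3.png

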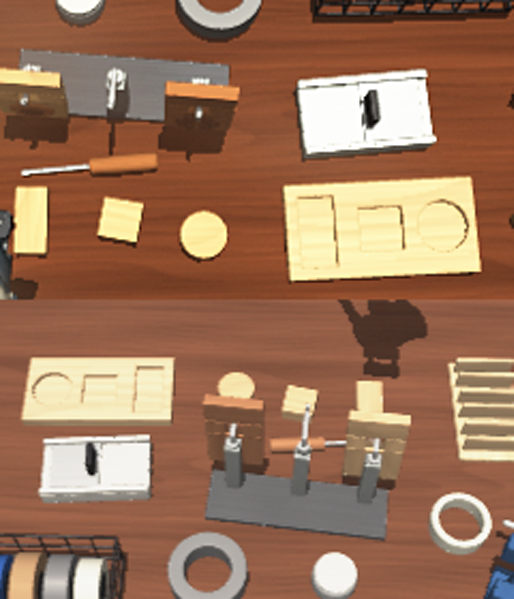

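Both plaques hang locked; the blanks are unmoved (long at (30,220), square (120,220), round (204,235) in the view). Next the long blank.

Converted, 0.13 m / 0.8 = 0.1625, 0.12 m / 0.8 = 0.15, 0.12 rad / 3.1416 = 0.0382.

```bash
python3 go.py .481 .169 .12 -.02
python3 steer.py '[[[0, 0.025, 0], [0, 0, 0.0382]], [[0, 0.05, 0.025], [0, 0, 0.0764]], [[-0.0125, 0.075, 0.05], [0, 0, 0.1146]], [[-0.0125, 0.1, 0.075], [0, 0, 0.1528]], [[-0.025, 0.125, 0.1], [0, 0, 0.191]], [[-0.025, 0.1375, 0.125], [0, 0, 0.2292]], [[-0.025, 0.15, 0.15], [0, 0, 0.2674]], [[-0.025, 0.15, 0.1625], [0, 0, 0.3056]]]' 0.07
python3 steer.py '[[[0, 0, 0.0125], [0, 0, 0.0382]], [[0, 0, 0.025], [0, 0, 0.0764]], [[0, 0, 0.0375], [0, 0, 0.1146]], [[0, 0, 0.0438], [0, 0, 0.1528]], [[0, 0, 0.0438], [0, 0, 0.1655]], [[0, 0, 0.0438], [0, 0, 0.1655]], [[0, 0, 0.0438], [0, 0, 0.1655]]]'
python3 go.py .481 .169 .026 -.02
```

```text
at [0.3579 0.1833 0.293 ] [ 3.139e+00 -1.000e-03  1.472e+00] F [ 0.  -0.3 -0.7] j6 0.49
d [-0.0023  0.1235  0.1733] rot [ 1.2000e-03 -3.1000e-03  1.4923e+00]
clock: 15.07
ee_pos: [0.4774, 0.1498, 0.1575]
tool_rot: [-3.141, 0.006, 0.503]
force: [0.6, -0.1, -0.0]
finger_gap: 0.0701
finger_force: 0.0
clock: 15.65
ee_pos: [0.4767, 0.1507, 0.1263]
tool_rot: [3.141, 0.001, -0.008]
force: [-0.1, -0.2, 0.7]
finger_gap: 0.0698
finger_force: 0.0
at [0.4767 0.1507 0.1263] [ 3.141e+00  1.000e-03 -8.000e-03] F [-0.1 -0.2  0.7] j6 1.82
d [ 0.0042 -0.0183  0.1003] rot [0.0005 0.0013 0.0117]
```

Converted, 0.1 m / 0.8 = 0.125, 0.095 m / 0.8 = 0.1188, 0.012 rad / 3.1416 = 0.0038.

```bash
python3 steer.py '[[[0.005, -0.0225, 0.025], [0, 0, 0.0038]], [[0.005, -0.0225, 0.0625], [0, 0, 0.0038]], [[0.005, -0.0225, 0.1], [0, 0, 0.0038]], [[0.005, -0.0225, 0.1188], [0, 0, 0.0038]], [[0.005, -0.0225, 0.125], [0, 0, 0.0038]], [[0.005, -0.0225, 0.125], [0, 0, 0.0038]], [[0.005, -0.0225, 0.125], [0, 0, 0.0038]]]'
python3 steer.py '[[[0, 0, 0], [0, 0, 0]], [[0, 0, 0], [0, 0, 0]], [[0, 0, 0], [0, 0, 0]], [[0, 0, 0], [0, 0, 0]], [[0, 0, 0], [0, 0, 0]]]' 0.0 20
python3 steer.py '[[[0, 0, -0.025], [0, 0, 0]], [[0, 0, -0.0625], [0, 0, 0]], [[0, 0, -0.0875], [0, 0, 0]], [[0, 0, -0.0875], [0, 0, 0]], [[0, 0, -0.0875], [0, 0, 0]]]'
python3 go.py .4555 -.2226 .1 .021
```

```text
clock: 16.23
ee_pos: [0.481, 0.1692, 0.0281]
tool_rot: [-3.141, -0.001, -0.021]
force: [0.0, -0.8, 0.1]
finger_gap: 0.0698
finger_force: 0.0
clock: 16.65
ee_pos: [0.4807, 0.1693, 0.0279]
tool_rot: [-3.141, -0.001, -0.021]
force: [1.3, 0.1, 1.8]
finger_gap: 0.0439
finger_force: 20.0
clock: 17.07
ee_pos: [0.481, 0.1693, 0.0982]
tool_rot: [-3.141, -0.003, -0.021]
force: [-0.3, 0.2, -1.3]
finger_gap: 0.044
finger_force: 20.0
at [0.481  0.1693 0.0982] [-3.141e+00 -3.000e-03 -2.100e-02] F [-0.3  0.2 -1.3] j6 1.86
d [-0.0172  0.3924 -0.0021] rot [-0.0007 -0.0027 -0.0422]
```

Converted, 0.31 m / 0.8 = 0.3875, 0.07 m / 0.8 = 0.0875, -0.042 rad / 3.1416 = -0.0134.

```bash
python3 steer.py '[[[0, 0.0375, 0], [0, 0, 0]], [[0, 0.0875, 0], [0, 0, 0]], [[-0.0063, 0.1375, 0], [0, 0, -0.0032]], [[-0.0063, 0.1875, 0], [0, 0, -0.0064]], [[-0.0125, 0.2375, 0], [0, 0, -0.0095]], [[-0.0188, 0.2875, 0], [0, 0, -0.0134]], [[-0.0213, 0.3375, 0], [0, 0, -0.0134]], [[-0.0213, 0.3875, 0], [0, 0, -0.0134]]]'
python3 steer.py '[[[0, 0.05, 0], [0, 0, 0]], [[0, 0.0938, 0], [0, 0, 0]], [[0, 0.1025, 0], [0, 0, 0]], [[0, 0.1025, 0], [0, 0, 0]], [[0, 0.1025, 0], [0, 0, 0]], [[0, 0.1025, 0], [0, 0, 0]]]'
python3 go.py .4555 -.2226 .037 .021
```

```text
clock: 17.73
ee_pos: [0.455, -0.1419, 0.0949]
tool_rot: [-3.14, 0.003, 0.021]
force: [0.5, -0.1, -0.7]
finger_gap: 0.0438
finger_force: 20.0
clock: 18.23
ee_pos: [0.4582, -0.2209, 0.0961]
tool_rot: [-3.14, 0.001, 0.022]
force: [-0.0, 0.1, -0.4]
finger_gap: 0.0436
finger_force: 20.0
at [ 0.4582 -0.2209  0.0961] [-3.14e+00  1.00e-03  2.20e-02] F [-0.   0.1 -0.4] j6 1.03
d [-0.0026  0.0018  0.0591] rot [-0.0015  0.0014  0.001 ]
```

Converted, 0.04 m / 0.8 = 0.05, 0.03 m / 0.8 = 0.0375.

```bash
python3 steer.py '[[[-0.0033, 0.0023, 0.0188], [0, 0, 0]], [[-0.0033, 0.0023, 0.0375], [0, 0, 0]], [[-0.0033, 0.0023, 0.05], [0, 0, 0]], [[-0.0033, 0.0023, 0.05], [0, 0, 0]], [[-0.0033, 0.0023, 0.05], [0, 0, 0]]]'
python3 go.py .4555 -.2226 .0395 .021
python3 steer.py '[[[0, 0, 0.005], [0, 0, 0]], [[0, 0, 0.01], [0, 0, 0]], [[0, 0, 0.015], [0, 0, 0]], [[0, 0, 0.02], [0, 0, 0]], [[0, 0, 0.02], [0, 0, 0]]]'
```

```text
clock: 18.65
ee_pos: [0.4557, -0.223, 0.0566]
tool_rot: [-3.141, 0.001, 0.022]
force: [0.1, 0.3, -0.9]
finger_gap: 0.044
finger_force: 20.0
at [ 0.4557 -0.223   0.0566] [-3.141e+00  1.000e-03  2.200e-02] F [ 0.1  0.3 -0.9] j6 1.03
d [-0.0002 -0.0004  0.0171] rot [-0.0009  0.0012  0.0014]
clock: 19.07
ee_pos: [0.4554, -0.2241, 0.0401]
tool_rot: [-3.141, 0.001, 0.021]
force: [0.1, 0.2, -0.9]
finger_gap: 0.0439
finger_force: 20.0
```

Careful with the scale: shifts go in shares of 0.8 m and turns go in shares of pi rad. That gives: -0.2 m / 0.8 = -0.25, -0.16 m / 0.8 = -0.2, 0.1 rad / 3.1416 = 0.0318.

```bash
python3 steer.py '[[[0, 0, 0], [0, 0, 0]], [[0, 0, 0], [0, 0, 0]], [[0, 0, 0], [0, 0, 0]]]' 0.058
python3 steer.py '[[[0, 0, -0.025], [0, 0, 0]], [[0, 0, -0.0625], [0, 0, 0]], [[0, 0, -0.1], [0, 0, 0]], [[0, -0.05, -0.1], [0, 0, 0]], [[0, -0.1, -0.1], [0, 0, 0]], [[0.0125, -0.15, -0.1], [0, 0, 0]], [[0.0125, -0.2, -0.1], [0, 0, 0.0159]], [[0.025, -0.25, -0.1], [0, 0, 0.0318]]]' 0.058
python3 - <<'E'
import cv2
from bench import manip
a=manip.capture("top");b=manip.capture("scene")
for n,i in(("top2",a),("scene2",b)):cv2.imwrite(f"pics/{n}.png",cv2.cvtColor(i,cv2.COLOR_RGB2BGR))
v=cv2.vconcat([a[160:290,200:440],b[150:280,160:400]])
cv2.imwrite("pics/h4.png",cv2.resize(cv2.cvtColor(v,cv2.COLOR_RGB2BGR),None,fx=2.3,fy=2.3,interpolation=cv2.INTER_CUBIC))
E
python3 go.py .478 .0465 .1 -.16
```

```text
clock: 19.32
ee_pos: [0.4561, -0.2245, 0.0416]
tool_rot: [3.141, -0.001, 0.021]
force: [-0.2, -0.2, -1.1]
finger_gap: 0.0573
finger_force: 0.0
clock: 19.98
ee_pos: [0.4711, -0.0224, 0.1219]
tool_rot: [3.141, -0.001, -0.082]
force: [0.2, -0.7, -0.1]
finger_gap: 0.0578
finger_force: 0.0
at [ 0.4723 -0.0188  0.1218] [-3.139e+00 -2.000e-03 -7.400e-02] F [ 0.4 -0.2  0.3] j6 1.53
d [ 0.0008 -0.0655  0.0219] rot [-0.0022 -0.0014  0.0861]
```

View pics/h4.png

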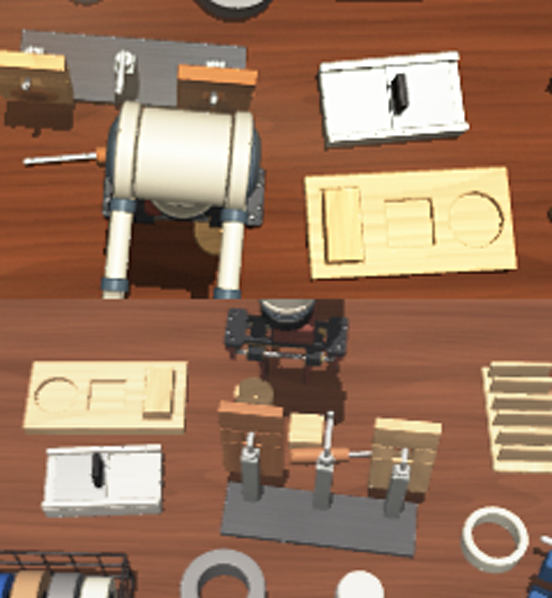

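The long blank sits in its recess; the square has been knocked aside (now scene ≈(293,207) instead of (300,197)). I'll clear the arm and re-measure.

Converted, -0.32 m / 0.8 = -0.4, -0.03 m / 0.8 = -0.0375.

```bash
python3 steer.py '[[[0, -0.05, 0], [0, 0, 0]], [[0, -0.1, 0], [0, 0, 0]], [[-0.0125, -0.15, 0], [0, 0, 0]], [[-0.025, -0.2, 0], [0, 0, 0]], [[-0.0375, -0.25, 0], [0, 0, 0]], [[-0.05, -0.3, 0], [0, 0, 0]], [[-0.0625, -0.35, 0], [0, 0, 0]], [[-0.075, -0.4, 0], [0, 0, 0]]]' 0.075
python3 - <<'E'
import cv2
from bench import manip
a=manip.capture("top");b=manip.capture("scene")
for n,i in(("top3",a),("scene3",b)):cv2.imwrite(f"pics/{n}.png",cv2.cvtColor(i,cv2.COLOR_RGB2BGR))
v=cv2.vconcat([a[205:285,210:330],b[170:230,240:360]])
cv2.imwrite("pics/h5.png",cv2.resize(cv2.cvtColor(v,cv2.COLOR_RGB2BGR),None,fx=4,fy=4,interpolation=cv2.INTER_CUBIC))
E
```

```text
clock: 20.75
ee_pos: [0.4371, 0.3011, 0.1216]
tool_rot: [-3.141, -0.001, -0.079]
force: [0.8, -0.7, 0.2]
finger_gap: 0.075
finger_force: 0.0
```

View pics/h5.png

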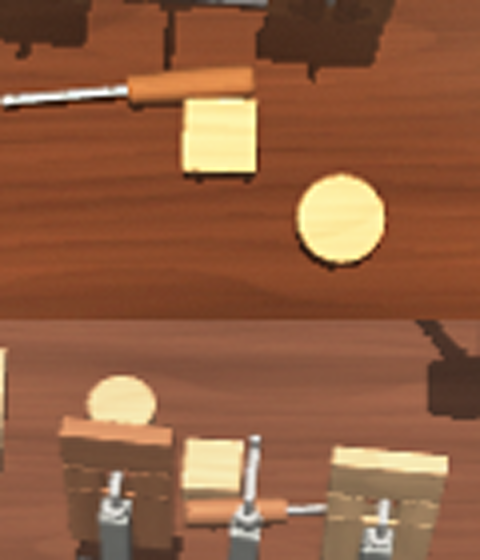

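```bash
python3 - <<'E'
from geo import *
CR["q"]=("top",210,205,4); CR["w"]=("scene",240,170,4)
p=np.array([atz(cr("q",*c),.03) for c in((184,98),(256,97),(257,171),(183,172))]);print(p.round(4),p.mean(0).round(4))
p=np.array([atz(cr("w",*c),.03) for c in((184,440-320),(243,440-320))]);print(p.round(4))
print(tri(cr("q",220,134.5),cr("w",214,145)).round(4))
p=cr("q",341,218);print("round",atz(p,.03).round(4))
for c in((131,105),(255,93)):print("gouge near edge",atz(cr("q",*c),.014).round(4))
E
python3 go.py .5 .04 .1 0
```

```text
[[ 0.5463  0.0472]
 [ 0.5457 -0.006 ]
 [ 0.4906 -0.0055]
 [ 0.4912  0.0488]] [0.5185 0.0211]
[[ 0.4912 -0.0075]
 [ 0.4899  0.048 ]]
[0.5182 0.0209 0.0308]
round [ 0.4544 -0.0661]
gouge near edge [0.5449 0.0875]
gouge near edge [ 0.5516 -0.0052]
at [0.4359 0.3041 0.1211] [-3.14e+00  1.00e-03 -7.30e-02] F [ 0.6 -1.8  0.3] j6 2.19
d [0.0831 0.2588 0.0206] rot [-0.0018  0.0005 -0.0729]
```

Converted, 0.275 m / 0.8 = 0.3438, 0.03 m / 0.8 = 0.0375, -0.03 rad / 3.1416 = -0.0095.

```bash
python3 steer.py '[[[0.0125, 0.05, 0], [0, 0, 0]], [[0.025, 0.1, 0], [0, 0, 0]], [[0.0375, 0.15, 0], [0, 0, -0.0095]], [[0.0625, 0.2, 0], [0, 0, -0.0159]], [[0.075, 0.25, 0], [0, 0, -0.0223]], [[0.1, 0.3, 0], [0, 0, -0.0223]], [[0.125, 0.3438, 0], [0, 0, -0.0223]], [[0.125, 0.3438, 0], [0, 0, -0.0223]]]' 0.067
python3 steer.py '[[[0, 0, 0], [0, 0, 0]], [[0, 0, 0], [0, 0, 0]], [[0, 0, 0], [0, 0, 0]]]'
python3 go.py .518 .021 .028 -.005
```

```text
clock: 21.52
ee_pos: [0.5165, 0.0104, 0.1213]
tool_rot: [3.138, -0.001, -0.016]
force: [0.1, 0.2, -0.8]
finger_gap: 0.0671
finger_force: 0.0
clock: 21.77
ee_pos: [0.5147, 0.0184, 0.1212]
tool_rot: [-3.141, 0.0, -0.008]
force: [0.3, 0.2, 0.2]
finger_gap: 0.0669
finger_force: 0.0
at [0.5147 0.0184 0.1212] [-3.141  0.    -0.008] F [0.3 0.2 0.2] j6 1.55
d [ 0.0033 -0.0026  0.0932] rot [-0.0004  0.0002 -0.0034]
```

Converted, 0.093 m / 0.8 = 0.1163, 0.088 m / 0.8 = 0.11.

```bash
python3 steer.py '[[[0.0038, -0.0033, 0.025], [0, 0, 0]], [[0.0038, -0.0033, 0.0625], [0, 0, 0]], [[0.0038, -0.0033, 0.0938], [0, 0, 0]], [[0.0038, -0.0033, 0.11], [0, 0, 0]], [[0.0038, -0.0033, 0.1163], [0, 0, 0]], [[0.0038, -0.0033, 0.1163], [0, 0, 0]], [[0.0038, -0.0033, 0.1163], [0, 0, 0]]]'
python3 steer.py '[[[0, 0, 0], [0, 0, 0]], [[0, 0, 0], [0, 0, 0]], [[0, 0, 0], [0, 0, 0]], [[0, 0, 0], [0, 0, 0]], [[0, 0, 0], [0, 0, 0]]]' 0.0 20
python3 steer.py '[[[0, 0, -0.025], [0, 0, 0]], [[0, 0, -0.0625], [0, 0, 0]], [[0, 0, -0.0875], [0, 0, 0]], [[0, 0, -0.0875], [0, 0, 0]], [[0, 0, -0.0875], [0, 0, 0]]]'
python3 go.py .4576 -.3103 .1 .021
```

```text
clock: 22.35
ee_pos: [0.5187, 0.0209, 0.0294]
tool_rot: [-3.142, -0.002, -0.008]
force: [0.8, 0.6, -0.6]
finger_gap: 0.0668
finger_force: 0.0
clock: 22.77
ee_pos: [0.5191, 0.0204, 0.0298]
tool_rot: [-3.141, -0.003, -0.009]
force: [-1.2, 0.4, 6.3]
finger_gap: 0.0541
finger_force: 19.8
clock: 23.18
ee_pos: [0.5189, 0.0202, 0.0992]
tool_rot: [3.142, -0.003, -0.009]
force: [-0.5, 0.3, -0.8]
finger_gap: 0.0543
finger_force: 19.8
at [0.5189 0.0202 0.0992] [ 3.142e+00 -3.000e-03 -9.000e-03] F [-0.5  0.3 -0.8] j6 1.55
d [-0.0582  0.3311 -0.0009] rot [ 0.0001 -0.0027 -0.0304]
```

Converted, 0.31 m / 0.8 = 0.3875, 0.27 m / 0.8 = 0.3375, -0.03 rad / 3.1416 = -0.0095.

```bash
python3 steer.py '[[[-0.0125, 0.0375, 0], [0, 0, 0]], [[-0.025, 0.0875, 0], [0, 0, 0]], [[-0.0375, 0.1375, 0], [0, 0, -0.0032]], [[-0.05, 0.1875, 0], [0, 0, -0.0064]], [[-0.0625, 0.2375, 0], [0, 0, -0.0095]], [[-0.0688, 0.2875, 0], [0, 0, -0.0095]], [[-0.0713, 0.3375, 0], [0, 0, -0.0095]], [[-0.0713, 0.3875, 0], [0, 0, -0.0095]]]'
python3 steer.py '[[[0, 0.0263, 0], [0, 0, 0]], [[0, 0.0263, 0], [0, 0, 0]], [[0, 0.0263, 0], [0, 0, 0]], [[0, 0.0263, 0], [0, 0, 0]], [[0, 0.0263, 0], [0, 0, 0]]]'
python3 go.py .4584 -.3103 .058 .021
```

```text
clock: 23.85
ee_pos: [0.4565, -0.2905, 0.0958]
tool_rot: [-3.14, 0.003, 0.02]
force: [0.7, -0.1, 0.1]
finger_gap: 0.0539
finger_force: 19.8
clock: 24.27
ee_pos: [0.4586, -0.3086, 0.0972]
tool_rot: [-3.14, 0.001, 0.022]
force: [-0.2, 0.5, -0.4]
finger_gap: 0.0544
finger_force: 19.8
at [ 0.4586 -0.3086  0.0972] [-3.14e+00  1.00e-03  2.20e-02] F [-0.2  0.5 -0.4] j6 0.89
d [-0.0002  0.0017  0.0392] rot [-0.0013  0.0011  0.0012]
```

Converted, 0.039 m / 0.8 = 0.0488, 0.03 m / 0.8 = 0.0375.

```bash
python3 steer.py '[[[0, 0.0013, 0.0188], [0, 0, 0]], [[0, 0.0013, 0.0375], [0, 0, 0]], [[0, 0.0013, 0.0488], [0, 0, 0]], [[0, 0.0013, 0.0488], [0, 0, 0]], [[0, 0.0013, 0.0488], [0, 0, 0]]]'
python3 steer.py '[[[0, 0, 0.005], [0, 0, 0]], [[0, 0, 0.01], [0, 0, 0]], [[0, 0, 0.015], [0, 0, 0]], [[0, 0, 0.02], [0, 0, 0]], [[0, 0, 0.02], [0, 0, 0]]]'
```

```text
clock: 24.68
ee_pos: [0.4587, -0.3101, 0.0588]
tool_rot: [-3.141, 0.001, 0.022]
force: [-0.1, -0.3, -0.7]
finger_gap: 0.0539
finger_force: 19.8
clock: 25.1
ee_pos: [0.4583, -0.3108, 0.0421]
tool_rot: [-3.141, 0.001, 0.021]
force: [-0.2, -0.4, -0.9]
finger_gap: 0.054
finger_force: 19.8
```

Converted, -0.08 m / 0.8 = -0.1, -0.05 m / 0.8 = -0.0625.

```bash
python3 steer.py '[[[0, 0, 0], [0, 0, 0]], [[0, 0, 0], [0, 0, 0]], [[0, 0, 0], [0, 0, 0]]]' 0.066
python3 steer.py '[[[0, 0, -0.025], [0, 0, 0]], [[0, 0, -0.0625], [0, 0, 0]], [[0, 0, -0.1], [0, 0, 0]], [[0, 0, -0.1], [0, 0, 0]]]' 
python3 - <<'E'
import cv2
from bench import manip
a=manip.capture("top");b=manip.capture("scene")
v=cv2.vconcat([a[205:285,250:370],b[160:230,200:320]])
cv2.imwrite("pics/h6.png",cv2.resize(cv2.cvtColor(v,cv2.COLOR_RGB2BGR),None,fx=4,fy=4,interpolation=cv2.INTER_CUBIC))
E
python3 go.py .454 -.0665 .1 -.03
```

```text
clock: 25.35
ee_pos: [0.4589, -0.3113, 0.0435]
tool_rot: [3.141, -0.0, 0.021]
force: [-0.2, -0.1, 0.0]
finger_gap: 0.0659
finger_force: 0.0
clock: 25.68
ee_pos: [0.4611, -0.3129, 0.1309]
tool_rot: [3.135, -0.009, 0.021]
force: [1.0, 0.9, 1.2]
finger_gap: 0.0663
finger_force: 0.0
at [ 0.4596 -0.3118  0.1253] [ 3.139e+00 -3.000e-03  2.100e-02] F [-0.1 -0.1 -2.1] j6 0.89
d [-0.0006 -0.2454  0.0246] rot [ 0.0025 -0.0033  0.0508]
```

View pics/h6.png

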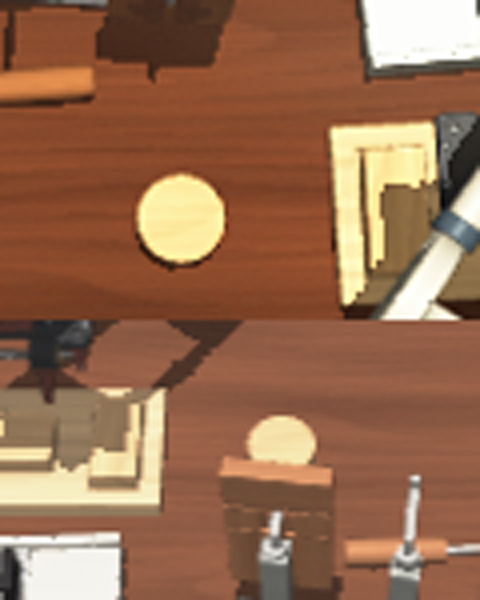

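The round blank is unmoved at (181,218) in the crop → (0.454, −0.0665).

Converted, -0.245 m / 0.8 = -0.3063, -0.08 m / 0.8 = -0.1, 0.02 rad / 3.1416 = 0.0064.

```bash
python3 steer.py '[[[0, -0.05, 0], [0, 0, 0]], [[0, -0.1, 0], [0, 0, 0]], [[0, -0.15, 0], [0, 0, 0.0032]], [[0, -0.2, 0], [0, 0, 0.0064]], [[0, -0.25, 0], [0, 0, 0.0064]], [[0, -0.2938, 0], [0, 0, 0.0064]], [[0, -0.3063, 0], [0, 0, 0.0064]], [[0, -0.3063, 0], [0, 0, 0.0064]]]' 0.08
python3 steer.py '[[[0, 0, 0.0125], [0, 0, 0]], [[0, 0, 0.0375], [0, 0, 0]], [[0, 0, 0.0375], [0, 0, 0]]]'
python3 go.py .454 -.0665 .028 0
```

```text
clock: 26.45
ee_pos: [0.4531, -0.064, 0.1219]
tool_rot: [-3.141, 0.002, 0.005]
force: [-0.6, 0.3, -0.1]
finger_gap: 0.0802
finger_force: 0.0
clock: 26.7
ee_pos: [0.4516, -0.0673, 0.0884]
tool_rot: [-3.141, 0.007, -0.001]
force: [-1.9, 0.3, -0.3]
finger_gap: 0.0804
finger_force: 0.0
at [ 0.4516 -0.0673  0.0884] [-3.141e+00  7.000e-03 -1.000e-03] F [-1.9  0.3 -0.3] j6 1.35
d [ 0.0028 -0.0008  0.0604] rot [-0.0008  0.0067 -0.001 ]
```

Converted, 0.05 m / 0.8 = 0.0625, 0.04 m / 0.8 = 0.05.

```bash
python3 steer.py '[[[0, 0, 0.025], [0, 0, 0]], [[0, 0, 0.05], [0, 0, 0]], [[0, 0, 0.0625], [0, 0, 0]], [[0, 0, 0.0625], [0, 0, 0]], [[0, 0, 0.0625], [0, 0, 0]]]'
python3 go.py .454 -.0665 .028 0
```

```text
clock: 27.12
ee_pos: [0.4533, -0.0669, 0.0428]
tool_rot: [-3.141, 0.002, -0.001]
force: [-0.4, 0.2, 1.2]
finger_gap: 0.0802
finger_force: 0.0
at [ 0.4533 -0.0669  0.0428] [-3.141e+00  2.000e-03 -1.000e-03] F [-0.4  0.2  1.2] j6 1.35
d [ 0.0008 -0.0004  0.0148] rot [-0.0002  0.0016 -0.0005]
```

Converted, 0.0145 m / 0.8 = 0.0181, 0.007 m / 0.8 = 0.0088.

```bash
python3 steer.py '[[[0.0013, 0, 0.0088], [0, 0, 0]], [[0.0013, 0, 0.0181], [0, 0, 0]], [[0.0013, 0, 0.0181], [0, 0, 0]], [[0.0013, 0, 0.0181], [0, 0, 0]]]'
python3 steer.py '[[[0, 0, 0], [0, 0, 0]], [[0, 0, 0], [0, 0, 0]], [[0, 0, 0], [0, 0, 0]], [[0, 0, 0], [0, 0, 0]], [[0, 0, 0], [0, 0, 0]]]' 0.0 20
python3 steer.py '[[[0, 0, -0.025], [0, 0, 0]], [[0, 0, -0.0625], [0, 0, 0]], [[0, 0, -0.0875], [0, 0, 0]], [[0, 0, -0.0875], [0, 0, 0]], [[0, 0, -0.0875], [0, 0, 0]]]'
python3 go.py .4592 -.3955 .1 .021
```

```text
clock: 27.45
ee_pos: [0.4545, -0.0661, 0.0284]
tool_rot: [-3.141, 0.001, 0.001]
force: [-0.3, 0.5, -0.4]
finger_gap: 0.0801
finger_force: 0.0
clock: 27.87
ee_pos: [0.4549, -0.0662, 0.029]
tool_rot: [3.141, -0.001, 0.001]
force: [-0.6, 0.6, 0.8]
finger_gap: 0.0633
finger_force: 20.0
clock: 28.28
ee_pos: [0.4553, -0.0663, 0.0995]
tool_rot: [3.141, -0.002, 0.001]
force: [-0.3, 1.1, -1.4]
finger_gap: 0.0636
finger_force: 20.0
at [ 0.4553 -0.0663  0.0995] [ 3.141e+00 -2.000e-03  1.000e-03] F [-0.3  1.1 -1.4] j6 1.35
d [ 3.600e-03  3.292e-01 -3.000e-04] rot [ 0.0005 -0.0025 -0.0202]
```

Converted, 0.31 m / 0.8 = 0.3875, 0.27 m / 0.8 = 0.3375, -0.02 rad / 3.1416 = -0.0064.

```bash
python3 steer.py '[[[0, 0.0375, 0], [0, 0, 0]], [[0, 0.0875, 0], [0, 0, 0]], [[0.0025, 0.1375, 0], [0, 0, -0.0032]], [[0.005, 0.1875, 0], [0, 0, -0.0064]], [[0.005, 0.2375, 0], [0, 0, -0.0064]], [[0.005, 0.2875, 0], [0, 0, -0.0064]], [[0.005, 0.3375, 0], [0, 0, -0.0064]], [[0.005, 0.3875, 0], [0, 0, -0.0064]]]'
python3 steer.py '[[[0, 0.0238, 0], [0, 0, 0]], [[0, 0.0238, 0], [0, 0, 0]], [[0, 0.0238, 0], [0, 0, 0]], [[0, 0.0238, 0], [0, 0, 0]], [[0, 0.0238, 0], [0, 0, 0]]]'
python3 go.py .4598 -.3955 .058 .021
```

```text
clock: 28.95
ee_pos: [0.4577, -0.3775, 0.0958]
tool_rot: [-3.139, 0.003, 0.021]
force: [0.8, 1.5, -0.0]
finger_gap: 0.0635
finger_force: 20.0
clock: 29.37
ee_pos: [0.4593, -0.3936, 0.0977]
tool_rot: [-3.14, 0.001, 0.022]
force: [0.3, -0.1, -1.0]
finger_gap: 0.0635
finger_force: 20.0
at [ 0.4593 -0.3936  0.0977] [-3.14e+00  1.00e-03  2.20e-02] F [ 0.3 -0.1 -1. ] j6 0.78
d [0.0005 0.0019 0.0397] rot [-0.0014  0.0009  0.0011]
```

Converted, 0.039 m / 0.8 = 0.0488, 0.03 m / 0.8 = 0.0375.

```bash
python3 steer.py '[[[0.0006, 0.0013, 0.0188], [0, 0, 0]], [[0.0006, 0.0013, 0.0375], [0, 0, 0]], [[0.0006, 0.0013, 0.0488], [0, 0, 0]], [[0.0006, 0.0013, 0.0488], [0, 0, 0]], [[0.0006, 0.0013, 0.0488], [0, 0, 0]]]'
python3 steer.py '[[[0, 0, 0.005], [0, 0, 0]], [[0, 0, 0.01], [0, 0, 0]], [[0, 0, 0.015], [0, 0, 0]], [[0, 0, 0.02], [0, 0, 0]], [[0, 0, 0.02], [0, 0, 0]]]'
python3 steer.py '[[[0, 0, 0], [0, 0, 0]], [[0, 0, 0], [0, 0, 0]], [[0, 0, 0], [0, 0, 0]]]' 0.075
python3 steer.py '[[[0, 0, -0.025], [0, 0, 0]], [[0, 0, -0.0625], [0, 0, 0]], [[0, 0, -0.1], [0, 0, 0]], [[0, 0, -0.15], [0, 0, 0]], [[0, -0.05, -0.1625], [0, 0, 0]], [[0, -0.1, -0.1625], [0, 0, 0]], [[0, -0.15, -0.1625], [0, 0, 0]], [[0, -0.2, -0.1625], [0, 0, 0]]]' 
python3 steer.py '[[[0, -0.05, 0], [0, 0, 0]], [[0, -0.1, 0], [0, 0, 0]], [[0, -0.15, 0], [0, 0, 0]], [[0, -0.2, 0], [0, 0, 0]], [[0, -0.2, 0], [0, 0, 0]]]'
python3 - <<'E'
import cv2
from bench import manip
a=manip.capture("top");b=manip.capture("scene")
for n,i in(("top7",a),("scene7",b)):cv2.imwrite(f"pics/{n}.png",cv2.cvtColor(i,cv2.COLOR_RGB2BGR))
v=cv2.vconcat([a[175:295,200:440],b[160:280,160:400]])
cv2.imwrite("pics/h7.png",cv2.resize(cv2.cvtColor(v,cv2.COLOR_RGB2BGR),None,fx=2.5,fy=2.5,interpolation=cv2.INTER_CUBIC))
E
python3 go.py .5 -.3 .2 0
```

```text
clock: 29.78
ee_pos: [0.4598, -0.3951, 0.0593]
tool_rot: [-3.141, 0.001, 0.022]
force: [0.7, 0.0, 0.3]
finger_gap: 0.0635
finger_force: 20.0
clock: 30.2
ee_pos: [0.4594, -0.3958, 0.0425]
tool_rot: [-3.141, 0.001, 0.021]
force: [-0.3, 0.1, -0.3]
finger_gap: 0.0633
finger_force: 20.0
clock: 30.45
ee_pos: [0.46, -0.3964, 0.044]
tool_rot: [3.141, -0.0, 0.021]
force: [-0.1, 0.3, 0.2]
finger_gap: 0.0749
finger_force: 0.0
clock: 31.12
ee_pos: [0.4564, -0.235, 0.1745]
tool_rot: [3.141, -0.002, 0.02]
force: [0.6, -0.1, 1.1]
finger_gap: 0.0746
finger_force: 0.0
clock: 31.53
ee_pos: [0.4532, -0.0704, 0.1746]
tool_rot: [-3.139, -0.002, 0.028]
force: [-0.2, -0.8, -0.3]
finger_gap: 0.0752
finger_force: 0.0
at [ 0.4534 -0.075   0.1744] [ 3.141e+00 -2.000e-03  2.400e-02] F [ 0.  -0.1  0.3] j6 1.31
d [ 0.0412  0.2261 -0.0254] rot [ 0.0007 -0.0015  0.0243]
```

View pics/h7.png

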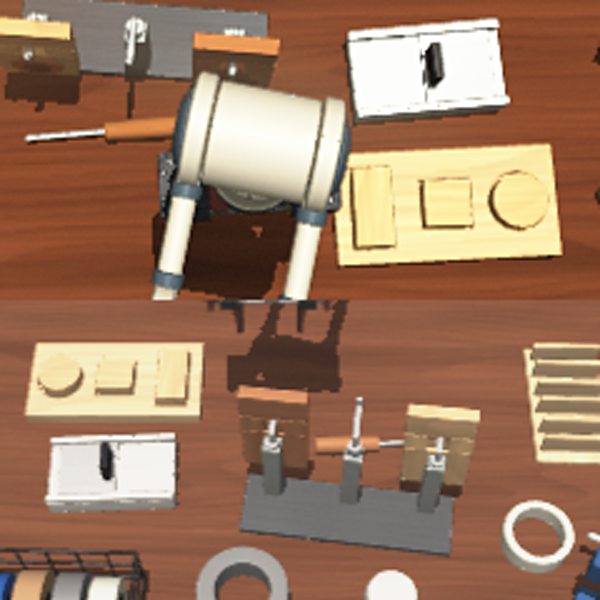

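All three blanks are seated (jig in the top panel at (375,207), (447,203), (519,200)), plaques hang on the end hooks. Now the shutter.

Converted, 0.226 m / 0.8 = 0.2825, 0.2 m / 0.8 = 0.25, -0.04 rad / 3.1416 = -0.0127.

```bash
python3 steer.py '[[[0, 0.05, 0], [0, 0, 0]], [[0, 0.1, 0], [0, 0, 0]], [[0, 0.15, 0], [0, 0, -0.0064]], [[0, 0.2, 0], [0, 0, -0.0127]], [[0, 0.25, 0], [0, 0, -0.0127]], [[0.0375, 0.2825, 0], [0, 0, -0.0127]], [[0.0875, 0.2825, 0], [0, 0, -0.0127]], [[0.1375, 0.2825, 0], [0, 0, -0.0127]]]' 0.05
python3 steer.py '[[[0.0375, 0, 0], [0, 0, 0]], [[0.0625, 0, 0], [0, 0, 0]], [[0.0625, 0, 0], [0, 0, 0]], [[0.0625, 0, 0], [0, 0, 0]], [[0.0625, 0, 0], [0, 0, 0]]]'
python3 go.py .618 -.3015 .06 .063
python3 - <<'E'
from geo import *
import cv2
for n,f,(y0,y1,x0,x1) in(("top","top7",(185,220,340,405)),("scene","scene7",(205,245,180,225))):
    g=cv2.imread(f"pics/{f}.png")[y0:y1,x0:x1].max(2); m=(g<110).astype("uint8")
    k,l,s,c=cv2.connectedComponentsWithStats(m); i=[j for j in range(1,k) if 40<s[j][4]<400]
    for j in i: 
        ys,xs=np.where(l==j);print(n,s[j])
        for yy in range(ys.min(),ys.max()+1,3):
            q=xs[ys==yy];print(yy+y0,[atz(ray(n,u+x0,yy+y0),.079).round(4).tolist() for u in(q.min()-.5,q.max()+.5)])
E
```

```text
clock: 32.3
ee_pos: [0.5675, -0.3047, 0.1732]
tool_rot: [3.141, 0.0, 0.054]
force: [-0.1, -0.5, 0.3]
finger_gap: 0.0501
finger_force: 0.0
clock: 32.72
ee_pos: [0.6167, -0.2983, 0.1734]
tool_rot: [3.141, 0.001, 0.059]
force: [0.1, -0.0, 0.6]
finger_gap: 0.0498
finger_force: 0.0
at [ 0.6167 -0.2983  0.1734] [3.141e+00 1.000e-03 5.900e-02] F [ 0.1 -0.   0.6] j6 1.01
d [0.0012 0.0032 0.1134] rot [ 0.0001  0.0009 -0.0039]
top [ 28   7   9  18 110]
192 [[0.6383, -0.2956], [0.6381, -0.3043]]
195 [[0.6296, -0.2864], [0.6292, -0.3037]]
198 [[0.6208, -0.2801], [0.6202, -0.3061]]
201 [[0.6118, -0.2853], [0.6113, -0.3055]]
204 [[0.603, -0.2819], [0.6024, -0.305]]
207 [[0.5941, -0.2814], [0.5936, -0.3016]]
top [31 32 31  3 57]
217 [[0.563, -0.3486], [0.5623, -0.3744]]
scene [20 12  5 15 64]
217 [[0.6002, -0.3075], [0.6, -0.3004]]
220 [[0.6123, -0.3096], [0.6119, -0.292]]
223 [[0.6242, -0.3081], [0.6238, -0.2906]]
226 [[0.636, -0.3067], [0.6356, -0.2893]]
229 [[0.6476, -0.3018], [0.6473, -0.288]]
```

Converted, 0.112 m / 0.8 = 0.14, 0.1 m / 0.8 = 0.125, -0.004 rad / 3.1416 = -0.0013.

```bash
python3 steer.py '[[[0.0013, 0.0038, 0.025], [0, 0, -0.0013]], [[0.0013, 0.0038, 0.0625], [0, 0, -0.0013]], [[0.0013, 0.0038, 0.1], [0, 0, -0.0013]], [[0.0013, 0.0038, 0.125], [0, 0, -0.0013]], [[0.0013, 0.0038, 0.14], [0, 0, -0.0013]], [[0.0013, 0.0038, 0.14], [0, 0, -0.0013]], [[0.0013, 0.0038, 0.14], [0, 0, -0.0013]]]'
python3 steer.py '[[[0, 0, 0], [0, 0, 0]], [[0, 0, 0], [0, 0, 0]], [[0, 0, 0], [0, 0, 0]], [[0, 0, 0], [0, 0, 0]], [[0, 0, 0], [0, 0, 0]], [[0, 0, 0], [0, 0, 0]]]' 0.0 20
python3 go.py .618 -.3 .06 .063
```

```text
clock: 33.3
ee_pos: [0.6183, -0.3004, 0.0624]
tool_rot: [3.141, -0.0, 0.064]
force: [0.0, 0.9, 0.5]
finger_gap: 0.0502
finger_force: 0.0
clock: 33.8
ee_pos: [0.6192, -0.3004, 0.0622]
tool_rot: [3.14, -0.001, 0.065]
force: [1.3, -7.8, -2.1]
finger_gap: 0.0136
finger_force: 3.9
at [ 0.6192 -0.3004  0.0622] [ 3.14e+00 -1.00e-03  6.50e-02] F [ 1.3 -7.8 -2.1] j6 1.01
d [-0.0012 -0.0005  0.0022] rot [ 0.0018 -0.0008  0.0017]
```

Converted, -0.033 m / 0.8 = -0.0413, -0.03 m / 0.8 = -0.0375.

```bash
python3 steer.py '[[[0, 0, 0], [0, 0, 0]], [[0, 0, 0], [0, 0, 0]], [[0, 0, 0], [0, 0, 0]]]'
python3 steer.py '[[[0, -0.0063, 0], [0, 0, 0]], [[0, -0.0125, 0], [0, 0, 0]], [[0, -0.0188, 0], [0, 0, 0]], [[0, -0.025, 0], [0, 0, 0]], [[0, -0.0313, 0], [0, 0, 0]], [[0, -0.0375, 0], [0, 0, 0]], [[0, -0.0413, 0], [0, 0, 0]], [[0, -0.0413, 0], [0, 0, 0]]]'
python3 steer.py '[[[0, 0, 0], [0, 0, 0]], [[0, 0, 0], [0, 0, 0]]]'
python3 go.py .618 -.3 .06 .063
```

```text
clock: 34.05
ee_pos: [0.6192, -0.3009, 0.0622]
tool_rot: [3.14, -0.001, 0.064]
force: [1.5, -5.4, 0.3]
finger_gap: 0.0121
finger_force: 20.0
clock: 34.72
ee_pos: [0.617, -0.2662, 0.0621]
tool_rot: [3.141, -0.0, 0.066]
force: [1.5, -1.9, 2.9]
finger_gap: 0.0117
finger_force: 20.0
clock: 34.88
ee_pos: [0.617, -0.2665, 0.0621]
tool_rot: [-3.141, -0.001, 0.065]
force: [1.4, 0.1, 4.3]
finger_gap: 0.0122
finger_force: 20.0
at [ 0.617  -0.2665  0.0621] [-3.141e+00 -1.000e-03  6.500e-02] F [1.4 0.1 4.3] j6 1.05
d [-0.0012  0.0335  0.0021] rot [-0.0002 -0.0005  0.0021]
```

Converted, -0.15 m / 0.8 = -0.1875, -0.05 m / 0.8 = -0.0625.

```bash
python3 steer.py '[[[0, 0, 0], [0, 0, 0]], [[0, 0, 0], [0, 0, 0]], [[0, 0, 0], [0, 0, 0]], [[0, 0, 0], [0, 0, 0]]]' 0.04
python3 steer.py '[[[0, 0, -0.025], [0, 0, 0]], [[0, 0, -0.0625], [0, 0, 0]], [[0, 0, -0.1], [0, 0, 0]], [[0, 0, -0.15], [0, 0, 0]], [[-0.0375, 0, -0.1625], [0, 0, 0]], [[-0.0875, 0, -0.1625], [0, 0, 0]], [[-0.1375, 0, -0.1625], [0, 0, 0]], [[-0.1875, 0, -0.1625], [0, 0, 0]]]'
python3 steer.py '[[[-0.05, 0, 0], [0, 0, 0]], [[-0.1, 0, 0], [0, 0, 0]], [[-0.1, 0, 0], [0, 0, 0]], [[-0.1, 0, 0], [0, 0, 0]]]'
python3 - <<'E'
import cv2
from bench import manip
a=manip.capture("top");b=manip.capture("scene")
for n,i in(("top8",a),("scene8",b)):cv2.imwrite(f"pics/{n}.png",cv2.cvtColor(i,cv2.COLOR_RGB2BGR))
v=cv2.vconcat([a[160:280,200:440],b[160:280,160:400]])
cv2.imwrite("pics/h8.png",cv2.resize(cv2.cvtColor(v,cv2.COLOR_RGB2BGR),None,fx=2.5,fy=2.5,interpolation=cv2.INTER_CUBIC))
from geo import *
for n,f,(y0,y1,x0,x1) in(("scene","scene8",(205,245,180,240)),("top","top8",(185,220,340,405))):
    g=cv2.imread(f"pics/{f}.png")[y0:y1,x0:x1].max(2)
    m=(g<110).astype("uint8")
    k,l,s,c=cv2.connectedComponentsWithStats(m)
    for j in range(1,k):
        if 40<s[j][4]<400: print(n,s[j],c[j].round(1))
E
```

```text
clock: 35.22
ee_pos: [0.6163, -0.2665, 0.0606]
tool_rot: [-3.14, 0.002, 0.065]
force: [0.6, -0.2, 1.5]
finger_gap: 0.0351
finger_force: 0.0
clock: 35.88
ee_pos: [0.4656, -0.2763, 0.1913]
tool_rot: [-3.141, 0.0, 0.066]
force: [-0.4, -1.0, 0.4]
finger_gap: 0.0403
finger_force: 0.0
clock: 36.22
ee_pos: [0.386, -0.2819, 0.1919]
tool_rot: [3.141, -0.001, 0.062]
force: [0.7, -0.7, -0.1]
finger_gap: 0.04
finger_force: 0.0
scene [30 12  5 15 64] [32.  18.9]
scene [ 6 16  7 15 74] [ 9.5 23.2]
top [ 44   6   9  21 121] [47.8 15.7]
top [ 17   8   8  18 102] [20.9 16.6]
top [31 32 31  3 57] [48.9 33.4]
```

View pics/h8.png

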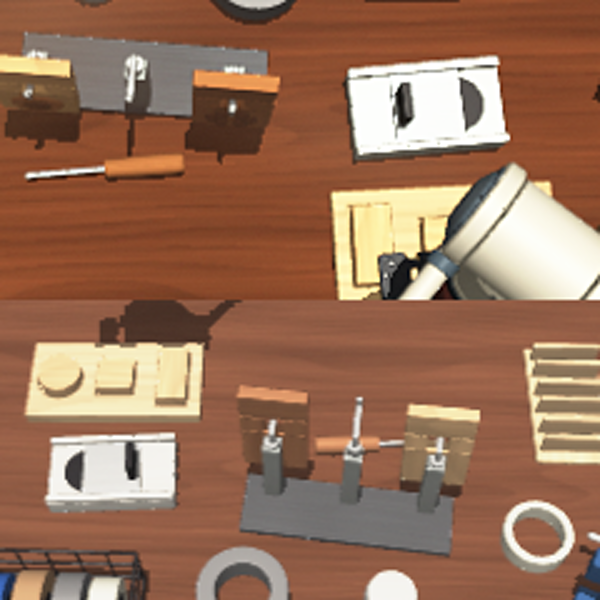

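The port is half open (black half-disc visible), the blanks are seated, the plaques hang, and the gouge is where it was.

```bash
python3 -c "
from bench import manip
print(manip.sign_off())"
```

```text
the job is handed in; nothing more can be done
None
```

The job is handed in, with no verdict returned: both plaques hang on the two end hooks, tugged about 13–15 mm down (locked from 8 mm), all three blanks sit in their matching recesses (the square one was knocked aside mid-run and re-measured), and the shutter, moved last, is half open.

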